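# Assemble the bench filter holder

## Task

Assemble the filter holder: put the drilled support disc on the post first, flat on the flange, then the white spacer ring on it, and last the clamp cap. A cross pin in the post catches the cap, so with a light hand feel for the groove by turning the cap on the pin until it drops, and see that it sits fully home on the spacer. Never press the cap or the gripper on the post or flange with more than about 30 N, sideways squeeze on the pin included, leave the other things on the bench where they are, and let go at the end.

Things in the scene. Friction and masses are not known exactly. Their poses are not given: they have to be found in the camera images.
- base_seat (a point): The filter holder, fixed to the bench: an aluminium flange 100 mm across, 20 mm high, with two flat ears (34 mm wide, 12 mm high) reaching 70 mm either way from the axis along this frame's x. This point is on the post's axis at the flange's flat upper face; z up.
- post_tip (a point): Tip of the steel post, on its axis, 54 mm above base_seat; frame as base_seat. The post is a shank 26 mm in diameter up to 30 mm above base_seat (last 2 mm tapered), then a neck 12 mm in diameter up to 48 mm, then a cone to this 4 mm wide tip.
- pin_top (a point): On the post's axis, level with the top of its cross pin, 41 mm above base_seat. The pin, 24 mm long overall and 5 mm square, lies level through the neck. Its direction is not measured and varies from holder to holder: anything from 0.25 to 1.45 rad anticlockwise (seen from above) from this frame's x, which is the line of the ears. The post is rigid.
- support_center (a point): The filter support: a flat steel disc with small drilled holes on its upper face, 60 mm in diameter, 16 mm thick, with a 28.5 mm bore that fits the post's shank and passes over the cross pin; about 0.2 kg. The point is its centre, half-way up; z along the bore. It lies flat on the bench at the start. Seated on the flange this point is 8 mm above base_seat. Its drilled face is up and stays up.
- spacer_center (a point): The spacer: a plain white plastic ring, 46 mm outside diameter, 28.5 mm bore, 16 mm high; about 0.045 kg. The point is its centre, half-way up; z along the bore. It lies flat on the bench at the start. Seated on the support this point is 24 mm above base_seat.
- cap_grip (a point): The clamp cap, standing upright: a round aluminium body 50 mm in diameter, 28 mm high, with a grip bar on top, 42 mm long, 12 mm wide, 22 mm high, lying along this frame's x. The point is the bar's centre, 39 mm above the cap's underside, 11 mm below its top; z up; about 0.16 kg. 71 mm above base_seat when the cap is home on the spacer; 80 mm when it stands on the pin.
- cap_mouth (a point): Centre of the cap's underside, axes as cap_grip. In it a blind hole 14 mm wide, 24 mm deep takes the post's neck, and a groove 6.5 mm wide, 14 mm deep right across along x (parallel to the bar) takes the cross pin; a half turn makes no difference. Out of line with the pin by over about 0.06 rad the cap stands on the pin; turned into line it drops 9 mm onto the spacer.
- base: The body of the holder (flange, ears, post and pin), fixed; origin on its axis at the bench top, 20 mm below base_seat, same axes.
- support: The filter support disc as a body; origin at the centre of its underside, 8 mm below support_center.
- spacer: The spacer ring as a body; origin at the centre of its underside, 8 mm below spacer_center.
- cap: The clamp cap as a body; origin at the centre of its underside, 39 mm below cap_grip.
- dish: Bystander: low round glass dish, 80 mm across, 16 mm high; origin at its underside.
- jar: Bystander: white plastic jar, 64 mm in diameter, 100 mm high; origin at its underside.
- amber: Bystander: amber glass bottle, 52 mm in diameter, 115 mm high; origin at its underside.
- stopper: Bystander: black rubber stopper, 34 mm across its top, 28 mm high; origin at its underside.
- beaker: Bystander: glass beaker, 60 mm across, 75 mm high; origin at its underside.
- spatula: Bystander: slim flat steel lab spatula, 170 mm long, lying along its x axis.
- tipbox: Bystander: pipette-tip box, 88 x 123 mm, 65 mm high; origin at its underside.
There are look-alikes about, which are no part of the job. What is meant by the cap is not blue, red or turquoise, and is the smaller of those in its own colour.

How it is judged (in metres and radians):
On the way, in this order (a step that is already met when the one before it is completed fails the run):
1. the support disc lies flat on the flange, on the post (z of support_center in the frame of base_seat between 0.0058 and 0.0102 m and horizontal distance between support_center and base_seat below 0.0035 m and angle between support_center's own z axis and vertical below 0.08 rad), for 0.2 s.
2. the spacer lies on the support disc, on the post (all of step 1 and z of spacer_center in the frame of base_seat between 0.0218 and 0.0262 m and horizontal distance between spacer_center and base_seat below 0.0035 m and angle between spacer_center's own z axis and vertical below 0.08 rad), for 0.2 s.
3. the cap has dropped over the pin and sits on the spacer (all of step 2 and z of cap_grip in the frame of base_seat between 0.0685 and 0.0735 m and horizontal distance between cap_grip and base_seat below 0.0035 m and angle between cap_grip's own z axis and vertical below 0.08 rad), for 0.2 s.
At the end, for the whole second after the job is handed in: Support disc flat on the flange (its height within 2.2 mm), spacer on it (within 2.2 mm), cap dropped over the cross pin and standing on the spacer (within 2.5 mm); all three within 3.5 mm of the post's axis, level within 0.08 rad, and the cap at rest (all of step 3 and linear speed of cap below 0.01 m/s); the robot touches nothing.
It fails at once if the cap or the fingers press on the holder (post, pin or flange) with more than 30 N (contact force between any of cap, the fingers and base above 30 N).
It fails at once if a bystander is moved by more than 25 mm or tipped (distance of any of dish, jar, amber, stopper, beaker, spatula, tipbox from where it was at the start of the episode above 0.025 m or angle between any of dish, jar, amber, stopper, beaker, spatula, tipbox's own z axis and vertical above 0.35 rad).
It also fails if it takes over 72 s, if anything falls off the work surface, if the arm or the gripper's body presses on something with over 40 N, if the wrist force passes 120 N, or if a joint passes its speed limit or range.

## Robot

A 6-joint arm with a two-finger parallel gripper is mounted at the origin on the work surface. World frame = base frame: x ahead of the robot, y to its left, z up, the work surface at z = 0. Lengths are in mm, angles in rad, forces in N, time in s.
With the tool pointing down it reaches from about 400 to 925 mm from the base axis. Payload 12.5 kg.
Tool frame: the origin (TCP) lies midway between the tips of the shut fingers; the grasp point (between the pads) lies 19 mm behind it; z points along the fingers, y is the direction in which the jaws open and shut (so a half turn about z gives the same grasp; the last joint's range is limited). The gripper opens to 95 mm and grips with 3 to 60 N. Pads are 20 mm wide; open, the fingers measure 119 mm over their backs; the gripper's body (75 mm by 180 mm) begins 59 mm behind the grasp point.
Start: joints at [1.239, 0.491, 1.559, -0, 1.092, -0.106], TCP at [139.91, 609.157, 214.661] pointing down, gripper open.
Joint ranges: [-3.1, 3.1], [-0.84, 2.19], [0.05, 2.79], [-1.13, 4.28], [0.06, 2.93], [-2.69, 2.69]. Speed limits (rad/s): [2.22, 2.22, 2.79, 3.14, 3.14, 3.14].

## Interface

Orientations are given as [roll, pitch, yaw] about the fixed x, y, z axes, in that order (R = Rz(yaw) Ry(pitch) Rx(roll)).
In Python, from cell import env, eyes, job_done, boxes_of, regions_of gives the robot as it stands.
- The arm moves only by the tool send_rows, never from a script. Its argument "plan" is text: rows parted by semicolons, each of 5 numbers parted by spaces: the shift along the tool's x, y, z in mm, then the turn about the tool's z in rad, then the finger opening in mm, from 0 to 95.1. In form: x y z roll gripper; .... A call has 1 to 8 rows; each row shifts and turns the pose as measured when the row begins, along the tool's axes as they then stand; what a row does not reach is not made up. A row lasts 1/10 s, in which the tool goes at most 50 mm and 8.59 degrees, less where a joint would pass 70% of its speed; a pose out of reach is approached as far as the arm can. A call with a gripper value outside its range is refused whole. The fingers move at their own pace and stop on an object; the grip force is fixed at half the most. Time passes only in rows, so rows that do not move let the fingers close. It gives the time, the measured TCP pose, the force and the opening at its end, in the units of the state.
- env.state(): the state, without advancing time (a new reading comes with each control period).
- eyes.read_camera(name): name is "side" or "top" or "wrist"; returns a dict with "image" (384x512x3 uint8, red, green, blue), "vertical_fov" (degrees; the focal length in pixels is half the picture's height over the tangent of half this angle, whatever the lens; pixels are square), "cx", "cy" (the principal point, pixels), "k1" (the pictures are not rectified: a ray, as slopes to the right and down, at radius r is drawn at 1 + k1 r^2 times it, then the intrinsics apply), "extrinsics" (4x4, takes a point from camera to world coordinates). Camera axes: x right, y up, looking along -z (the intrinsics and any distortion apply to the point x, -y, -z); pixel columns grow to the right and rows downward; lengths in mm; the calibration is good to about 2 mm. A picture is of the moment at which its call begins. There is no depth.
- job_done(): hands the job in, once; it reports no verdict.
Trained networks look in a picture, given as the dict that the camera call returned (one of the last four; its "shot" number tells which), for a name from the list of things; names that differ only in an ending like _2 or _b are one class to them, and where a whole thing is asked for, a point or a joint stands for the part that bears it (a point fixed in the world has none). Each returns a list of dicts, best first, with "confidence" (0 to 1); they miss things now and then, are a little off and sometimes report something else, mostly with a low value. They report only what shows in the picture. A call takes as long as a camera call. They do not tell look-alikes from the thing itself.
- boxes_of(target, picture): "bbox" ([left, top, width, height] in pixels, round what is visible of it).
- regions_of(target, picture): "pixels" (384x512 bool, what is visible of it) and "bbox" ([left, top, width, height] in pixels, round what is visible of it).
The state is a dict: "t": time; "joints": joint angles; "qvel": joint speeds; "tau": joint torques, N m; "eef_pos": TCP position; "tcp_rot": TCP orientation; "ft_force": force on the tool from outside, world axes, zero at the start; "moment": the same for the moment, N m; "opening": opening from 0.0 (shut) to 1.0 (fully open).
Only numpy, scipy, OpenCV 4.12 (cv2) and the standard library are available. Lean on these libraries where they do the work, as an engineer would, in place of code of your own. Each camera call takes 0.05 s, during which the arm holds its last target.

## Working session

There is one attempt and no reset: what is moved stays moved. The work goes in short steps, Python scripts to look and compute and a tool call to move; the robot and the scene stay as the last step left them, time stands still between calls to the robot, and variables do not carry over. Pictures are saved under pics/ and viewed, and the job is handed in when it is done.

Besides the shell and the picture viewer there is one more tool, called after "Emit:" as name(argument=value, ...) on one line, values as JSON. send_rows: Moves the arm, as the interface text tells. Its arguments: {"type":"object","properties":{"plan":{"type":"string"}},"required":["plan"]}

```bash
ls; mkdir -p pics
python3 - <<'E'
from cell import env,eyes,boxes_of
import cv2
print(env.state())
for n in("side","top","wrist"):
    p=eyes.read_camera(n); cv2.imwrite(f"pics/{n}0.png",p["image"][:,:,::-1]); print(n,p["vertical_fov"],p["cx"],p["cy"],p["k1"],p["extrinsics"].round(3).tolist())
    for o in("base","support","spacer","cap","dish","jar","amber","stopper","beaker","spatula","tipbox"):
        print(o,[(round(b["confidence"],2),[round(float(v)) for v in b["bbox"]]) for b in boxes_of(o,p)])
E
```

```text
pics
{'t': 0.0, 'joints': array([ 1.23942431e+00,  4.91605078e-01,  1.55945665e+00,  6.80157114e-06,
        1.09169199e+00, -1.05581119e-01]), 'qvel': array([ 0.00218013,  0.00032582, -0.00056914,  0.00121133,  0.00153176,
       -0.00076097]), 'tau': array([-1.03343998e-03, -6.12629914e+01, -2.58183807e+01,  6.92420569e-02,
        4.81976126e-02, -1.18487928e-04]), 'eef_pos': array([139.80803734, 608.91144514, 214.03098847]), 'tcp_rot': array([-3.14043869e+00, -1.28357137e-04,  2.91579854e+00]), 'ft_force': array([-0.06184773, -0.06098794, -0.04812727]), 'moment': array([-0.06186324,  0.00449893,  0.01502807]), 'opening': 1.0050501158275582}
side 50.234450009311075 255.74941245715624 189.97255573283147 0.040865520867643654 [[0.926, 0.227, -0.302, 200.744], [-0.378, 0.534, -0.756, -882.725], [-0.01, 0.814, 0.58, 786.813], [0.0, 0.0, 0.0, 1.0]]
base [(0.94, [236, 212, 34, 38]), (0.62, [178, 210, 26, 20]), (0.59, [235, 266, 20, 16])]
support [(0.47, [187, 174, 19, 14])]
spacer [(0.64, [236, 267, 14, 16])]
cap [(0.89, [258, 152, 22, 19]), (0.72, [220, 143, 14, 16]), (0.72, [238, 262, 
[... 782 characters left out ...]
8, 17]), (0.57, [158, 119, 24, 28]), (0.15, [252, 182, 48, 36])]
dish [(0.75, [225, 238, 29, 29])]
jar [(0.86, [285, 105, 29, 31])]
amber [(0.91, [212, 115, 20, 25])]
stopper [(0.57, [145, 163, 22, 18]), (0.47, [320, 221, 18, 15])]
beaker [(0.61, [90, 204, 28, 20]), (0.61, [251, 183, 48, 35]), (0.25, [227, 238, 26, 27])]
spatula [(0.64, [385, 220, 20, 62])]
tipbox [(0.62, [366, 135, 53, 38])]
wrist 71.02718572033999 252.80572855750003 190.87727458151954 -0.06217011841289962 [[0.224, -0.94, -0.257, 68.237], [0.975, 0.216, 0.06, 625.861], [-0.001, -0.264, 0.964, 384.537], [0.0, 0.0, 0.0, 1.0]]
base []
support []
spacer []
cap []
dish []
jar []
amber []
stopper []
beaker []
spatula []
tipbox []
```

Run:
```python
import cv2
a=cv2.imread("pics/side0.png");b=cv2.imread("pics/top0.png")
cv2.imwrite("pics/side0z.png",cv2.resize(a[120:350,140:400],None,fx=3,fy=2.6,interpolation=cv2.INTER_CUBIC)[:598])
cv2.imwrite("pics/top0z.png",cv2.resize(b[90:290,80:345],None,fx=3,fy=3,interpolation=cv2.INTER_CUBIC))
```

```text
(no output)
```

View pics/side0z.png

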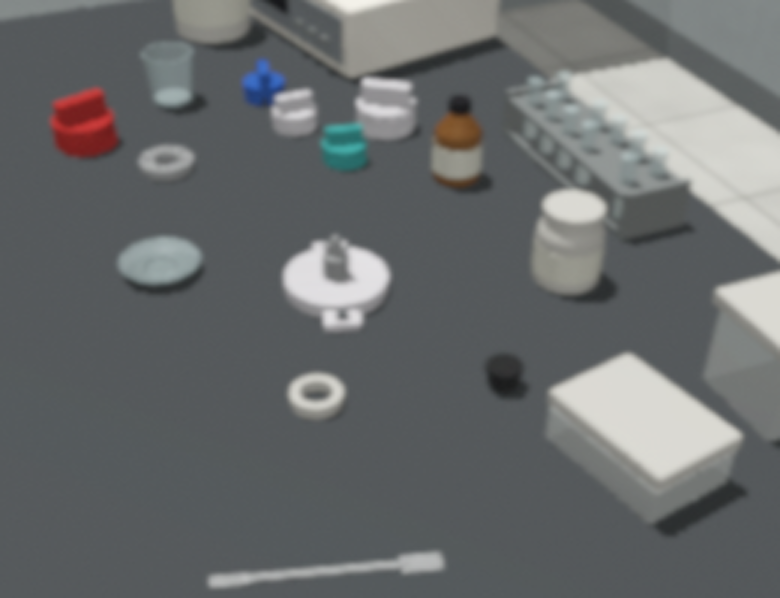

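View pics/top0z.png

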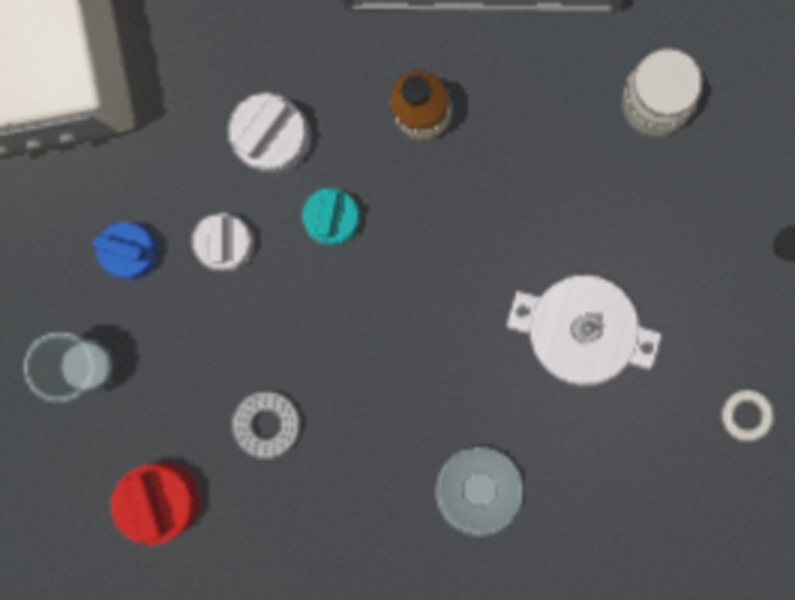

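View pics/top0.png

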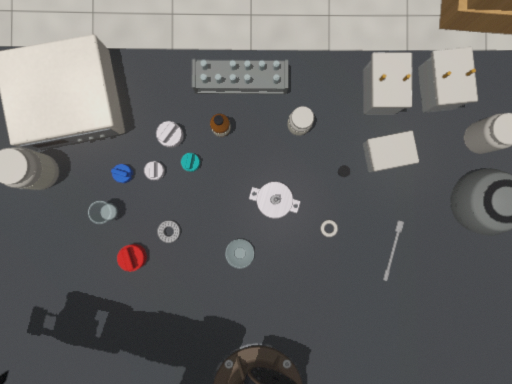

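View pics/wrist0.png

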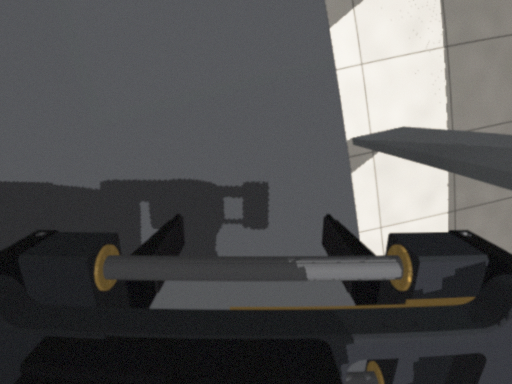

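```bash
cat > h.py <<'E'
import numpy as np, cv2
from cell import env,eyes,boxes_of,regions_of
def K(p):
    f=192/np.tan(np.radians(p["vertical_fov"])/2); return np.array([[f,0,p["cx"]],[0,f,p["cy"]],[0,0,1]])
def rays(p,uv):
    s=cv2.undistortPointsIter(np.array(uv,float).reshape(-1,1,2),K(p),np.array([p["k1"],0,0,0.]),None,None,(3,50,1e-10)).reshape(-1,2)
    d=np.c_[s[:,0],-s[:,1],-np.ones(len(s))]; E=np.array(p["extrinsics"])
    return E[:3,3],d@E[:3,:3].T
def onz(p,uv,z):
    o,d=rays(p,uv); return o+d*((z-o[2])/d[:,2])[:,None]
def proj(p,X):
    E=np.array(p["extrinsics"]); c=(np.array(X,float).reshape(-1,3)-E[:3,3])@E[:3,:3]
    s=np.c_[c[:,0],-c[:,1]]/-c[:,2:]; s=s*(1+p["k1"]*(s**2).sum(1))[:,None]
    k=K(p); return s*k[0,0]+k[:2,2]
def tri(views):
    A=np.zeros((3,3));b=np.zeros(3)
    for p,uv in views:
        o,d=rays(p,[uv]);d=d[0]/np.linalg.norm(d[0]);M=np.eye(3)-np.outer(d,d);A+=M;b+=M@o
    return np.linalg.solve(A,b)
def save(p,name,box=None,fx=1):
    im=p["image"][:,:,::-1]
    if box: im=im[box[1]:box[1]+box[3],box[0]:box[0]+box[2]]
    cv2.imwrite(f"pics/{name}.png",cv2.resize(im,None,fx=fx,fy=fx,interpolation=cv2.INTER_CUBIC))
def st():
    s=env.state(); R=s["tcp_rot"]; print("t",round(s["t"],2),"pos",s["eef_pos"].round(2),"rot",R.round(4),"F",s["ft_force"].round(1),"M",s["moment"].round(2),"op",round(s["opening"],3)); return s
def totool(s,dw):
    y=s["tcp_rot"][2]; c,n=np.cos(y),np.sin(y)
    # tool x=(c,n,0), y=(n,-c,0), z=(0,0,-1)
    return np.array([c*dw[0]+n*dw[1], n*dw[0]-c*dw[1], -dw[2]])
E
python3 - <<'E'
from h import *
p=eyes.read_camera("top")
def cen(o,i=0,near=None):
    r=regions_of(o,p)
    for q in r:
        m=q["pixels"]; v,u=np.nonzero(m); print(o,round(q["confidence"],2),[round(float(x)) for x in q["bbox"]],u.mean().round(1),v.mean().round(1),m.sum())
        for z in(0,16,50): print("   z",z,onz(p,[(u.mean(),v.mean())],z)[0].round(0))
for o in("base","support","spacer","cap"): cen(o)
E
```

```text
base 0.57 [246, 185, 55, 38] 274.5 199.4 1248
   z 0 [524. -46.   0.]
   z 16 [524. -45.  16.]
   z 50 [523. -43.  50.]
support 0.72 [157, 222, 25, 16] 168.7 230.2 306
   z 0 [438. 248.   0.]
   z 16 [439. 245.  16.]
   z 50 [440. 239.  50.]
spacer 0.55 [320, 224, 21, 8] 328.6 226.3 138
   z 0 [ 449. -197.    0.]
   z 16 [ 450. -194.   16.]
   z 50 [ 451. -188.   50.]
cap 0.96 [159, 119, 25, 32] 169.7 134.1 585
   z 0 [707. 248.   0.]
   z 16 [704. 245.  16.]
   z 50 [698. 239.  50.]
cap 0.8 [112, 165, 20, 17] 122.1 172.8 284
   z 0 [597. 379.   0.]
   z 16 [596. 374.  16.]
   z 50 [593. 364.  50.]
cap 0.77 [148, 160, 14, 21] 154.2 170.1 294
   z 0 [605. 290.   0.]
   z 16 [604. 287.  16.]
   z 50 [601. 279.  50.]
cap 0.62 [118, 248, 29, 24] 131.5 257.0 637
   z 0 [364. 350.   0.]
   z 16 [366. 345.  16.]
   z 50 [370. 336.  50.]
```

Emit:
send_rows(plan="-37 -29 0 0 95; -37 -29 0 0 95; -37 -29 0 0 95; -37 -29 0 0 95; -37 -29 0 0 95; -37 -29 0 0 95; -37 -29 0 0 95; -37 -29 0 0 95")

```text
t: 2.85
eef_pos: [381.5, 310.7, 214.3]
tcp_rot: [3.138, 0.001, 2.925]
ft_force: [0.1, 0.7, 0.3]
opening: 1.0
```

Emit:
send_rows(plan="-37 -29 0 0 95; -37 -26 0 0 95; 0 0 0 0 95")

```text
t: 3.15
eef_pos: [446.9, 234.2, 214.9]
tcp_rot: [3.138, 0.003, 2.92]
ft_force: [0.2, -0.3, 0.2]
opening: 1.0
```

Run:
```python
from h import *
s=st(); print(s["joints"].round(2)); p=eyes.read_camera("wrist"); save(p,"w1")
print(proj(p,s["eef_pos"]),proj(p,[438,246,16]))
for q in regions_of("support",p): print(q["confidence"],q["bbox"])
t=totool(s,np.array([438,246,0])-s["eef_pos"]);print(t)
```

```text
t 3.15 pos [446.9  234.24 214.89] rot [3.1377 0.0034 2.9202] F [ 0.2 -0.3  0.2] M [-0.01  0.    0.  ] op 1.0
[ 0.35  0.32  1.85  0.    0.97 -1.  ]
[[252.63871344 229.14557684]] [[259.15430621 163.44673748]]
0.78 [235.2, 141.4, 46.0, 42.4]
0.52 [293.2, 240.0, 30.2, 47.1]
[ 11.26157314   9.52405304 214.89310206]
```

View pics/w1.png

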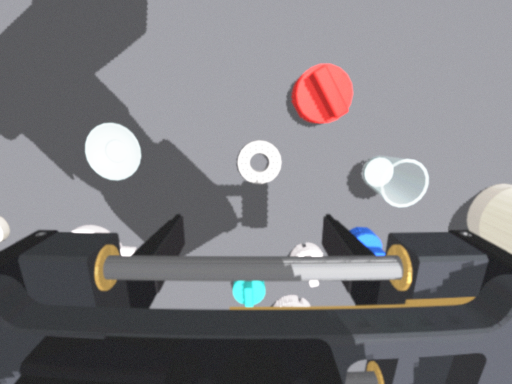

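```bash
cat >> h.py <<'E'
def ring(p,guess_uv,half,z,thr=None,inner=False,light=True,dbg=None):
    """outer contour in crop round guess; rectify to plane z, fit circle -> centre, diam"""
    g=cv2.cvtColor(p["image"],cv2.COLOR_RGB2GRAY); u0,v0=int(guess_uv[0]-half),int(guess_uv[1]-half); u0=max(u0,0);v0=max(v0,0)
    c=cv2.GaussianBlur(g[v0:v0+2*half,u0:u0+2*half],(3,3),0)
    if thr is None: thr,_=cv2.threshold(c,0,255,cv2.THRESH_OTSU)
    m=((c>thr) if light else (c<=thr)).astype(np.uint8)
    cs,h=cv2.findContours(m,cv2.RETR_CCOMP,cv2.CHAIN_APPROX_NONE)
    out=[]
    for k,q in enumerate(cs):
        if len(q)<20 or (h[0][k][3]>=0)!=inner: continue
        P=onz(p,q.reshape(-1,2)+[u0,v0],z)[:,:2]
        if not inner: P=cv2.convexHull(P.astype(np.float32)).reshape(-1,2).astype(float)
        w=np.ones(len(P),bool)
        for _ in range(4):
            A=np.c_[2*P[w],np.ones(w.sum())]; x=np.linalg.lstsq(A,(P[w]**2).sum(1),rcond=None)[0]
            r=np.sqrt(x[2]+x[:2]@x[:2]); e=np.abs(np.hypot(*(P-x[:2]).T)-r); w=e<max(2*np.median(e),.3)
        out.append((len(q),x[:2].round(2),round(2*r,2),round(float(np.median(e)),2)))
    return thr,sorted(out,key=lambda a:-a[0])[:3]
E
python3 - <<'E'
from h import *
s=st(); p=eyes.read_camera("wrist")
for z in(0,16): print(ring(p,(259,162),30,z),ring(p,(259,162),30,z,inner=True))
E
```

```text
t 3.25 pos [444.35 236.69 214.78] rot [3.1377e+00 2.0000e-03 2.9221e+00] F [-0.7  0.1  0.2] M [0.02 0.   0.01] op 1.001
(203.0, [(122, array([437.92, 246.14]), np.float64(62.16), 0.98)]) (203.0, [(54, array([439.13, 246.35]), np.float64(28.35), 0.28)])
(203.0, [(122, array([436.29, 246.67]), np.float64(60.69), 0.28)]) (203.0, [(54, array([436.34, 246.61]), np.float64(27.17), 0.27)])
```

Emit:
send_rows(plan="5 5 40 0 95;4 3 40 0 95;2 2 40 0 95;0 0 20 0 95;0 0 0 0 95")

```text
t: 3.8
eef_pos: [432.0, 257.0, 72.5]
tcp_rot: [3.134, 0.006, 2.933]
ft_force: [-0.0, -0.7, 0.2]
opening: 0.997
```

Run:
```python
from h import *
s=st(); p=eyes.read_camera("wrist"); save(p,"w2")
g=proj(p,[438,246,16])[0]; print(g, proj(p,s["eef_pos"]))
for z in(0,16): print(ring(p,g,45,z),ring(p,g,45,z,inner=True))
```

```text
t 3.8 pos [432.05 256.99  72.47] rot [3.1343 0.0061 2.9329] F [-0.  -0.7  0.2] M [ 0.06  0.   -0.05] op 0.997
[241.60105004 211.81152167] [[252.65007677 229.14017976]]
(142.0, [(307, array([428.66, 248.96]), np.float64(91.22), 4.05)]) (142.0, [(90, array([440.32, 245.15]), np.float64(27.48), 0.98)])
(142.0, [(307, array([424.04, 250.45]), np.float64(85.18), 3.78)]) (142.0, [(90, array([434.93, 246.89]), np.float64(25.67), 0.91)])
```

View pics/w2.png

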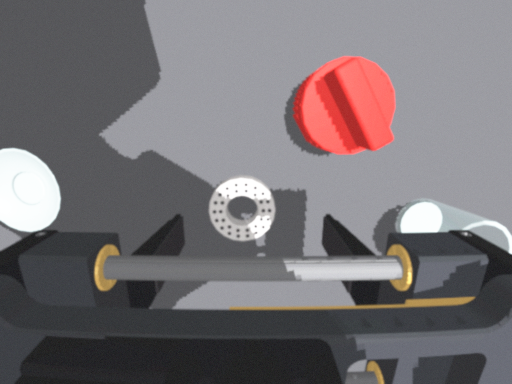

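Run:
```python
from h import *
s=st(); p=eyes.read_camera("wrist")
g=(241,209)
for t in (175,190): print(ring(p,g,38,16,t),ring(p,g,38,16,t,inner=True))
print(ring(p,g,38,0,175))
print(totool(s,np.r_[436.3,246.7,2]-s["eef_pos"]))
```

```text
t 3.85 pos [432.46 257.13  73.62] rot [3.1335 0.0071 2.9329] F [ 0.2  0.6 -0.2] M [-0.03  0.01  0.03] op 1.001
(175, [(205, array([436.05, 247.63]), np.float64(59.84), 0.38)]) (175, [(90, array([437.09, 246.06]), np.float64(29.4), 0.58), (26, array([459.23, 245.79]), np.float64(8.86), 1.01)])
(190, [(198, array([439.65, 246.87]), np.float64(52.98), 0.93), (131, array([429.58, 250.48]), np.float64(46.83), 0.49), (33, array([437.46, 268.78]), np.float64(11.24), 0.21)]) (190, [])
(175, [(205, array([441.48, 245.94]), np.float64(64.06), 0.4)])
[-5.91405783 -9.41279034 71.62210685]
```

Emit:
send_rows(plan="-3 -4 15 0 95;-2 -3 15 0 95;0 -2 10 0 95;0 0 0 0 95;0 0 0 0 95")

```text
t: 4.4
eef_pos: [439.2, 250.6, 40.5]
tcp_rot: [3.126, 0.018, 2.936]
ft_force: [0.7, -0.5, -0.5]
opening: 1.0
```

Run:
```python
from h import *
s=st(); p=eyes.read_camera("wrist");save(p,"w3")
g=proj(p,[436.2,247.2,16])[0];print(g)
for t in (165,175): print(ring(p,g,45,16,t),ring(p,g,45,16,t,inner=True))
print(totool(s,np.r_[436.2,247.2,2]-s["eef_pos"]))
```

```text
t 4.4 pos [439.16 250.65  40.47] rot [3.1259 0.0181 2.9356] F [ 0.7 -0.5 -0.5] M [ 0.    0.01 -0.  ] op 1.0
[246.96695846 213.20799739]
(165, [(218, array([435.17, 247.77]), np.float64(61.2), 0.59)]) (165, [(101, array([436.19, 246.24]), np.float64(27.96), 0.48)])
(175, [(215, array([435.33, 247.44]), np.float64(60.28), 0.5)]) (175, [(106, array([436.59, 246.04]), np.float64(28.78), 0.48)])
[ 2.19210585 -3.9781638  38.46989563]
```

View pics/w3.png

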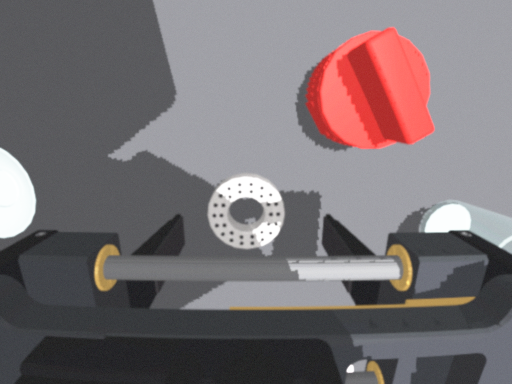

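Emit:
send_rows(plan="1 -2 10 0 95;1 -2 10 0 95;0 0 6 0 95;0 0 0 0 95")

```text
t: 4.85
eef_pos: [437.1, 247.6, 13.5]
tcp_rot: [3.125, 0.02, 2.936]
ft_force: [-0.7, 0.3, 0.5]
opening: 0.996
```

Run:
```python
from h import *
s=st(); print(totool(s,np.r_[436.2,247.2,2]-s["eef_pos"]))
```

```text
t 4.85 pos [437.13 247.6   13.51] rot [3.1246 0.0201 2.9358] F [-0.7  0.3  0.5] M [-0.02 -0.    0.01] op 0.996
[ 0.8269537  -0.58183328 11.51191902]
```

Emit:
send_rows(plan="0 -1 6 0 95;0 0 4 0 95;0 0 0 0 95;0 0 0 0 50;0 0 0 0 50;0 0 0 0 50;0 0 0 0 50")

```text
t: 5.55
eef_pos: [437.3, 246.7, 2.5]
tcp_rot: [3.125, 0.02, 2.936]
ft_force: [0.2, 0.4, 0.6]
opening: 0.719
```

Emit:
send_rows(plan="0 0 0 0 40;0 0 0 0 40;0 0 0 0 40")

```text
t: 5.85
eef_pos: [437.3, 246.7, 2.7]
tcp_rot: [3.125, 0.02, 2.936]
ft_force: [-0.0, 0.4, -1.2]
opening: 0.614
```

Run:
```python
from h import *
s=st(); p=eyes.read_camera("wrist");save(p,"w4")
g=proj(p,[436.2,247.2,16])[0];print(g)
for t in (150,165,175): print(ring(p,g,45,16,t),ring(p,g,45,16,t,inner=True))
```

```text
t 5.85 pos [437.28 246.74   2.68] rot [3.1246 0.02   2.9358] F [-0.   0.4 -1.2] M [ 0.   -0.03  0.02] op 0.614
[253.30797084 236.23806422]
(150, [(299, array([433.27, 248.01]), np.float64(60.68), 1.25), (51, array([465.2 , 267.27]), np.float64(14.25), 0.2)]) (150, [(103, array([433.36, 247.78]), np.float64(23.61), 0.57)])
(165, [(301, array([433.32, 247.85]), np.float64(60.68), 0.98), (47, array([465.2 , 267.28]), np.float64(12.83), 0.26)]) (165, [(117, array([434.04, 247.32]), np.float64(26.07), 0.9)])
(175, [(330, array([435.14, 247.4 ]), np.float64(58.31), 0.47), (46, array([465.22, 267.55]), np.float64(12.65), 0.22)]) (175, [])
```

View pics/w4.png

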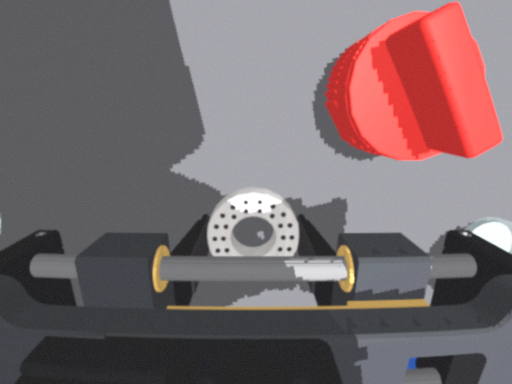

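Emit:
send_rows(plan="0 0 -5 0 40;0 0 -15 0 40;0 0 -30 0 40;0 0 -40 0 40;0 0 -40 0 40;0 0 -20 0 40;0 0 0 0 40")

```text
t: 6.6
eef_pos: [432.7, 244.4, 158.8]
tcp_rot: [3.126, 0.017, 2.936]
ft_force: [-0.1, -0.3, -2.4]
opening: 0.61
```

Run:
```python
from h import *
s=st(); p=eyes.read_camera("wrist");save(p,"w5")
print(totool(s,np.r_[515,-35,150]-s["eef_pos"]))
t=eyes.read_camera("top")
for o in ["base"]:
  for q in regions_of(o,t): print(q["confidence"],q["bbox"])
for th in(150,170,190): print(ring(t,(275,200),32,20,th))
```

```text
t 6.6 pos [432.65 244.35 158.77] rot [3.1265 0.0172 2.9358] F [-0.1 -0.3 -2.4] M [-0.01  0.04  0.08] op 0.61
[-137.70491415 -256.62571506    8.7742714 ]
0.62 [246.0, 182.2, 54.4, 38.0]
(150, [(125, array([519.91, -57.51]), np.float64(108.19), 2.31)])
(170, [(131, array([525.66, -31.34]), np.float64(105.23), 3.22)])
(190, [(139, array([523.57, -44.09]), np.float64(92.93), 0.71)])
```

View pics/w5.png

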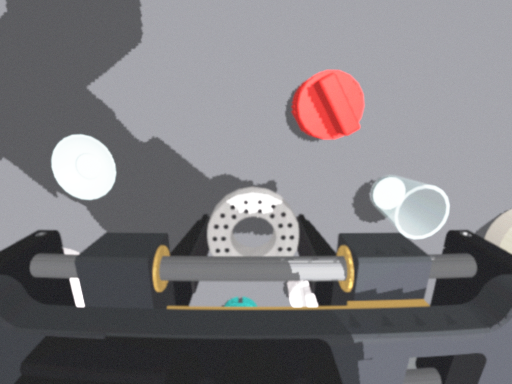

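Emit:
send_rows(plan="-20 -24 0 0 40;-21 -25 0 0 40;-21 -25 0 0 40;-21 -25 0 0 40;-21 -25 0 0 40;-21 -25 0 0 40;-21 -25 0 0 40;-21 -25 0 0 40")

```text
t: 7.55
eef_pos: [552.3, 8.8, 139.2]
tcp_rot: [3.136, -0.011, 2.942]
ft_force: [1.1, 0.3, -1.5]
opening: 0.615
```

Emit:
send_rows(plan="-21 -25 0 0 40;-21 -25 0 0 40;-10 -10 0 0 40;-5 -5 0 0 40;0 0 0 0 40")

```text
t: 8.05
eef_pos: [594.6, -71.9, 127.9]
tcp_rot: [3.136, -0.025, 2.937]
ft_force: [0.0, -0.3, -0.9]
opening: 0.61
```

Run:
```python
from h import *
s=st(); p=eyes.read_camera("wrist");save(p,"w6")
print(proj(p,[[524,-45,20],[524,-45,74]]))
```

```text
t 8.05 pos [594.63 -71.86 127.86] rot [ 3.136  -0.0254  2.9374] F [ 0.  -0.3 -0.9] M [ 0.04 -0.04 -0.02] op 0.61
[[264.04071255 119.33035106]
 [267.06576332 118.03055539]]
```

View pics/w6.png

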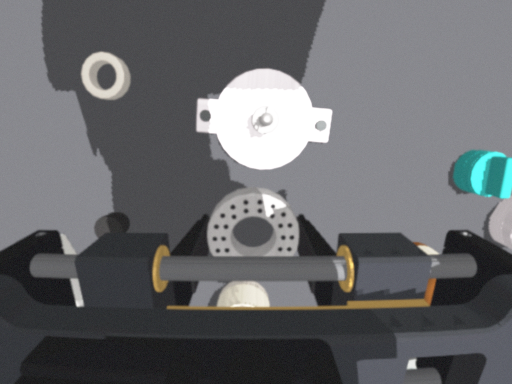

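Run:
```python
from h import *
s=st(); p=eyes.read_camera("wrist");save(p,"w6z",(190,60,150,120),5)
g=(264,118)
for th in(150,170,190): print(ring(p,g,58,20,th))
```

```text
t 8.1 pos [594.22 -71.27 127.91] rot [ 3.1359 -0.0258  2.9379] F [ 0.3  0.1 -1.3] M [ 0.01 -0.02  0.05] op 0.615
(150, [(323, array([525.6 , -45.52]), np.float64(100.9), 0.1)])
(170, [(323, array([525.32, -45.52]), np.float64(99.93), 0.14)])
(190, [(330, array([525.1 , -45.74]), np.float64(98.88), 0.33)])
```

View pics/w6z.png

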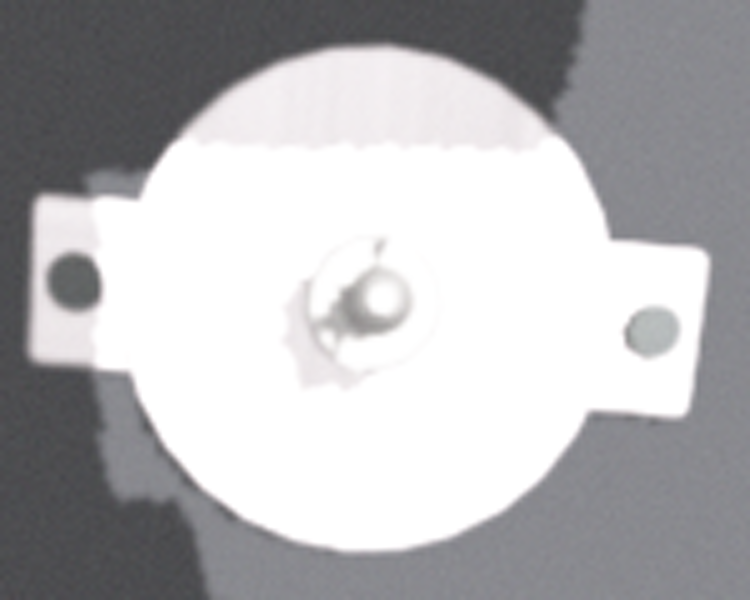

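Run:
```python
from h import *
s=st(); print(totool(s,np.r_[527,-46.2,100]-s["eef_pos"]))
```

```text
t 8.15 pos [594.19 -70.84 128.36] rot [ 3.1359 -0.0253  2.9385] F [-0.1 -0.6 -1.7] M [-0.02  0.    0.  ] op 0.611
[70.77503911 10.58565895 28.3596738 ]
```

Emit:
send_rows(plan="20 3 4 0 40;20 4 5 0 40;15 3 5 0 40;7 2 5 0 40;0 0 0 0 40;0 0 0 0 40")

```text
t: 8.75
eef_pos: [532.0, -40.0, 111.4]
tcp_rot: [3.135, -0.024, 2.945]
ft_force: [0.0, 0.9, -1.8]
opening: 0.614
```

Run:
```python
from h import *
s=st(); print(totool(s,np.r_[527,-46.2,100]-s["eef_pos"]))
p=eyes.read_camera("wrist");save(p,"w7",(180,160,150,110),5)
```

```text
t 8.75 pos [532.03 -40.02 111.44] rot [ 3.1354 -0.024   2.9449] F [ 0.   0.9 -1.8] M [ 0.02  0.   -0.02] op 0.614
[ 3.72440611 -7.04275075 11.43701057]
```

View pics/w7.png

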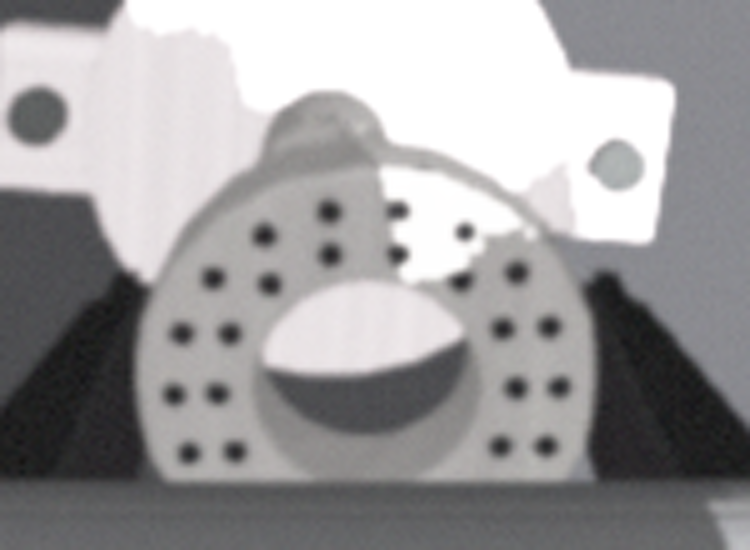

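Emit:
send_rows(plan="2 -3 3 0 40;1 -3 4 0 40;0 -1 4 0 40;0 0 0 0 40;0 0 0 0 40")

```text
t: 9.3
eef_pos: [528.5, -47.7, 99.4]
tcp_rot: [3.135, -0.023, 2.944]
ft_force: [-0.3, 0.3, -1.7]
opening: 0.612
```

Run:
```python
from h import *
s=st(); print(totool(s,np.r_[527,-46.2,100]-s["eef_pos"]))
p=eyes.read_camera("wrist");save(p,"w8",(180,160,150,110),5)
print(proj(p,[[525.4,-45.5,74],[525.4,-45.5,50]]), proj(p,s["eef_pos"]+[-1.6,.7,13.3]))
```

```text
t 9.3 pos [528.53 -47.69  99.36] rot [ 3.1355 -0.0232  2.9439] F [-0.3  0.3 -1.7] M [-0.02  0.01  0.02] op 0.612
[ 1.79050468  1.16378912 -0.64137957]
[[254.48874661 212.38911389]
 [254.16903105 203.44364291]] [[253.34182231 234.56589087]]
```

View pics/w8.png

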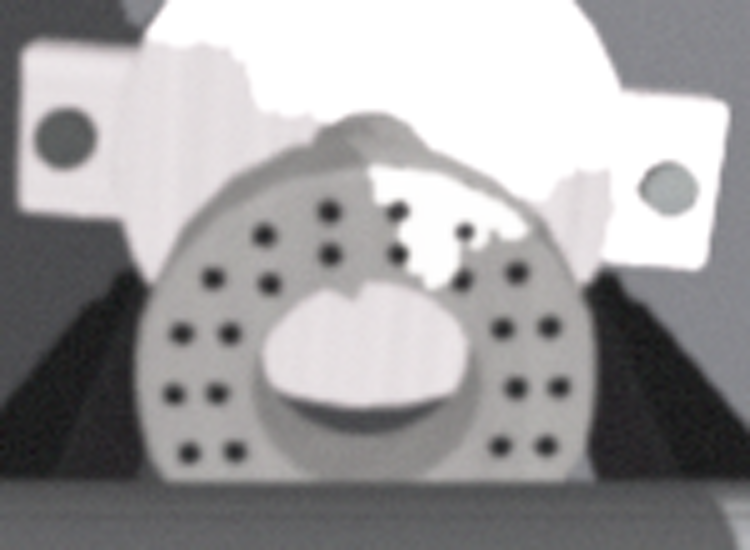

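Emit:
send_rows(plan="1 1 5 0 40;1 0 7 0 40;0 0 7 0 40;0 0 6 0 40;0 0 0 0 40;0 0 0 0 40")

```text
t: 9.95
eef_pos: [525.9, -45.7, 71.8]
tcp_rot: [3.135, -0.024, 2.944]
ft_force: [0.1, -0.2, -1.7]
opening: 0.613
```

Run:
```python
from h import *
s=st(); print(totool(s,np.r_[527,-46.2,100]-s["eef_pos"]))
p=eyes.read_camera("wrist");save(p,"w9",(180,160,150,110),5)
print(proj(p,[[525.4,-45.5,74],[525.4,-45.5,50]]), proj(p,s["eef_pos"]+[-1.6,.7,13.3]))
```

```text
t 9.95 pos [525.92 -45.68  71.82] rot [ 3.1354 -0.0237  2.9441] F [ 0.1 -0.2 -1.7] M [-0.01 -0.04  0.01] op 0.613
[ -1.16558084  -0.29785375 -28.17724961]
[[252.78261023 229.59910786]
 [252.6154901  217.5920396 ]] [[253.34603879 234.55829816]]
```

View pics/w9.png

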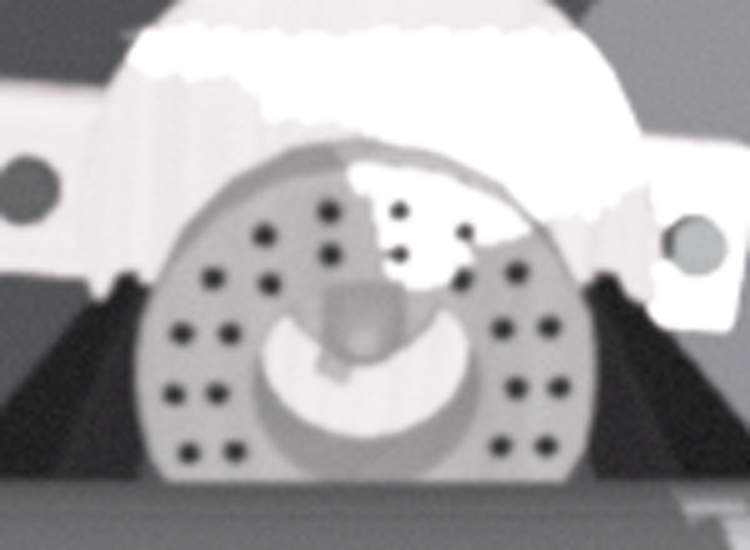

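Run:
```python
from h import *
s=st()
p=eyes.read_camera("wrist")
H=np.array([(189,453),(174,394),(182,333),(214,278),(264,235),(330,212),(398,210),(465,232),(517,272),(549,327),(560,387),(545,447)])
H2=np.array([(235,451),(218,394),(230,333),(269,284),(330,255),(398,254),(462,281),(503,327),(516,387),(501,447)])
for h in(H,H2):
    P=onz(p,h/5+[180,160],s["eef_pos"][2]+13.3)[:,:2]
    x=np.linalg.lstsq(np.c_[2*P,np.ones(len(P))],(P**2).sum(1),rcond=None)[0]; r=np.sqrt(x[2]+x[:2]@x[:2])
    print(x[:2],r,(np.hypot(*(P-x[:2]).T)-r).round(1), "off",x[:2]-s["eef_pos"][:2])
    print(totool(s,np.r_[525.4-x[0],-45.5-x[1],0]))
print(onz(p,[(253,229)],74))
```

```text
t 10.0 pos [525.9  -45.65  71.88] rot [ 3.1354 -0.0237  2.9441] F [-0.1  0.4 -2. ] M [-0.04 -0.04 -0.04] op 0.614
[526.88828805 -45.48746471] 24.451009491104564 [-0.   0.1  0.1 -0.   0.  -0.2 -0.1  0.   0.1  0.   0.1 -0.2] off [0.99160532 0.16357382]
[ 1.45690875 -0.30426195 -0.        ]
[526.87626223 -45.42199763] 18.943901145103403 [-0.   0.   0.1  0.  -0.1 -0.1  0.   0.2 -0.  -0.1] off [0.97957951 0.2290409 ]
[ 1.43227338 -0.36609768 -0.        ]
[[525.00352708 -45.27660495  74.        ]]
```

Run:
```python
import cv2,numpy as np
a=cv2.imread("pics/w4.png")[160:270,180:330];b=cv2.imread("pics/w5.png")[160:270,180:330]
cv2.imwrite("pics/w45.png",np.vstack([cv2.resize(x,None,fx=2.6,fy=2.6,interpolation=cv2.INTER_CUBIC) for x in(a,b)]))
c=cv2.imread("pics/w9.png"); c=cv2.resize(c,(150,110),interpolation=cv2.INTER_AREA)
for x in(a,b): print(cv2.phaseCorrelate(np.float32(cv2.cvtColor(x[40:95,30:118],6)),np.float32(cv2.cvtColor(c[40:95,30:118],6))))
```

```text
((-0.008804968240262667, -0.2953296734576014), 0.4414509688483344)
((-0.3491482766572389, -0.21265864139335378), 0.5162840052004214)
```

View pics/w45.png

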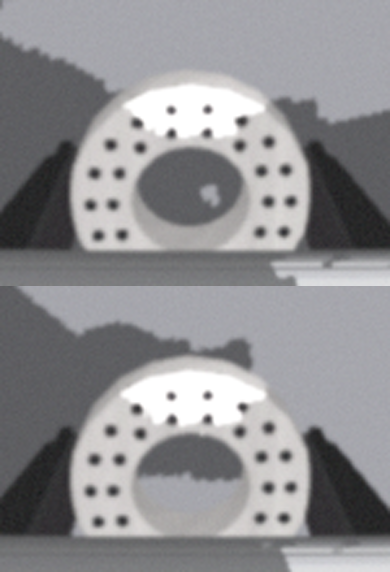

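Emit:
send_rows(plan="1 0 4 0 40;1 0 5 0 40;0 0 4 0 40;0 0 0 0 40;0 0 0 0 40")

```text
t: 10.55
eef_pos: [523.7, -45.2, 58.3]
tcp_rot: [3.135, -0.023, 2.944]
ft_force: [0.0, 0.0, -0.9]
opening: 0.613
```

Run:
```python
from h import *
s=st(); print(totool(s,np.r_[524.3,-45.6,22.7]-s["eef_pos"]))
p=eyes.read_camera("wrist");save(p,"w10",(180,160,150,110),5)
```

```text
t 10.55 pos [523.73 -45.2   58.34] rot [ 3.1355 -0.0225  2.944 ] F [ 0.   0.  -0.9] M [-0.06 -0.01 -0.01] op 0.613
[-0.63865652 -0.28442925 35.63828764]
```

View pics/w10.png

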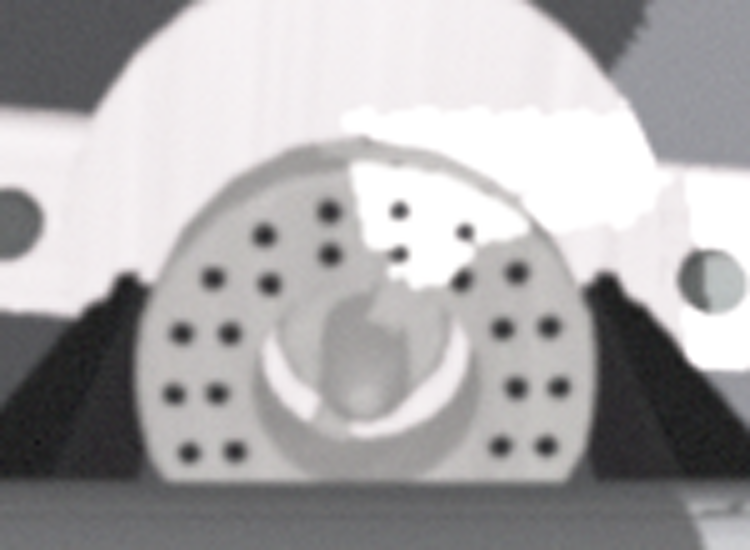

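Run:
```python
from h import *
s=st()
p=eyes.read_camera("wrist")
e=s["eef_pos"]
print((proj(p,e+[.98,.2,13.3])-[180,160])*5, (proj(p,[[525.2,-45.4,74],[525.2,-45.4,50]])-[180,160])*5)
print(onz(p,[np.array([363,397])/5+[180,160]],74)-e)
# bottom bore rim and shank top rim predicted extents
a=np.linspace(0,6.28,40)
for c,r,z in(((e[0]+.98,e[1]+.2),14.25,e[2]+13.3),((e[0]+.98,e[1]+.2),14.25,e[2]-2.7),((525.2,-45.4),12,50),((525.2,-45.4),13,48)):
    q=(proj(p,np.c_[c[0]+r*np.cos(a),c[1]+r*np.sin(a),0*a+z])-[180,160])*5; print(q.min(0).round(),q.max(0).round())
```

```text
t 10.6 pos [523.74 -45.16  58.38] rot [ 3.1355 -0.0225  2.9441] F [-0.2 -0.5 -0.6] M [ 0.01 -0.02  0.  ] op 0.61
[[367.02110513 392.1030393 ]] [[364.51251599 403.86067817]
 [363.55423171 333.04067588]]
[[ 0.51061242 -0.23796889 15.62287766]]
[255. 286.] [479. 493.]
[263. 247.] [469. 438.]
[279. 253.] [447. 410.]
[273. 242.] [453. 411.]
```

Emit:
send_rows(plan="-0.5 -0.3 2 0 40;0 0 4 0 40;0 0 4 0 40;0 0 0 0 40")

```text
t: 11.05
eef_pos: [524.2, -45.6, 47.9]
tcp_rot: [3.135, -0.022, 2.944]
ft_force: [-0.6, -0.2, -1.8]
opening: 0.611
```

Run:
```python
from h import *
s=st(); print(totool(s,np.r_[524.3,-45.6,22.7]-s["eef_pos"]))
p=eyes.read_camera("wrist");save(p,"w11",(180,160,150,110),5)
```

```text
t 11.05 pos [524.24 -45.56  47.86] rot [ 3.1355 -0.0216  2.944 ] F [-0.6 -0.2 -1.8] M [-0.01 -0.04 -0.01] op 0.611
[-7.02934041e-02 -2.50776514e-02  2.51638248e+01]
```

View pics/w11.png

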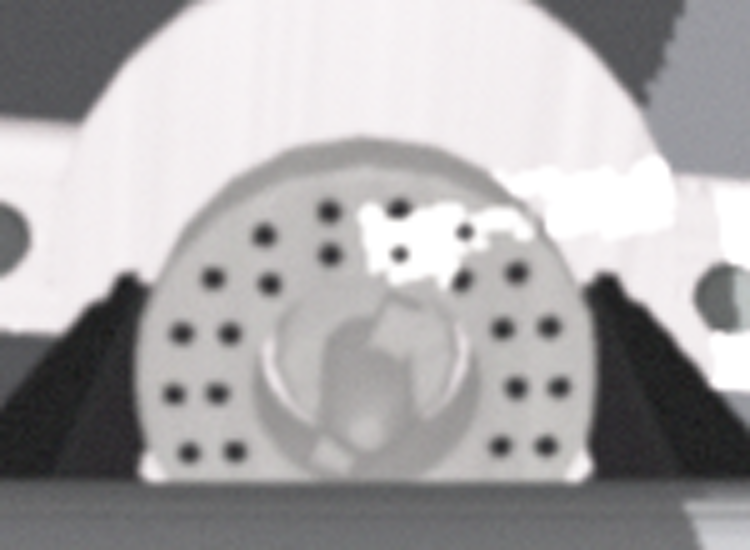

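Emit:
send_rows(plan="0 0 5 0 40;0 0 5 0 40;0 0 5 0 40;0 0 4 0 40;0 0 0 0 40")

```text
t: 11.6
eef_pos: [523.9, -45.4, 27.2]
tcp_rot: [3.135, -0.022, 2.944]
ft_force: [-0.3, 0.9, -2.7]
opening: 0.613
```

Run:
```python
from h import *
s=st(); print(totool(s,np.r_[524.3,-45.6,22.7]-s["eef_pos"]))
```

```text
t 11.6 pos [523.88 -45.38  27.21] rot [ 3.1355 -0.0216  2.944 ] F [-0.3  0.9 -2.7] M [-0.05 -0.04 -0.04] op 0.613
[-0.45637873 -0.13492366  4.50600362]
```

Emit:
send_rows(plan="-0.3 0 2 0 40;0 0 1 0 40;0 0 0 0 40")

```text
t: 11.9
eef_pos: [524.2, -45.4, 23.9]
tcp_rot: [3.135, -0.022, 2.944]
ft_force: [0.5, -0.3, -2.1]
opening: 0.612
```

Run:
```python
from h import *
s=st()
```

```text
t 11.9 pos [524.22 -45.37  23.94] rot [ 3.1355 -0.0216  2.9441] F [ 0.5 -0.3 -2.1] M [ 0.   -0.02  0.04] op 0.612
```

Emit:
send_rows(plan="0 0 0 0 78;0 0 0 0 78;0 0 0 0 78;0 0 -5 0 78;0 0 -25 0 78;0 0 -40 0 78;0 0 -40 0 78;0 0 0 0 78")

```text
t: 12.7
eef_pos: [526.6, -46.6, 139.2]
tcp_rot: [3.135, -0.022, 2.944]
ft_force: [0.6, 0.3, -0.0]
opening: 0.822
```

Run:
```python
from h import *
s=st()
p=eyes.read_camera("wrist");save(p,"w12");save(p,"w12z",(180,150,150,110),5)
print(totool(s,np.r_[449,-194,120]-s["eef_pos"]))
```

```text
t 12.7 pos [526.58 -46.59 139.23] rot [ 3.1355 -0.0218  2.9441] F [ 0.6  0.3 -0. ] M [-0.01 -0.02  0.01] op 0.822
[  47.14832879 -159.76707689   19.23236918]
```

View pics/w12.png

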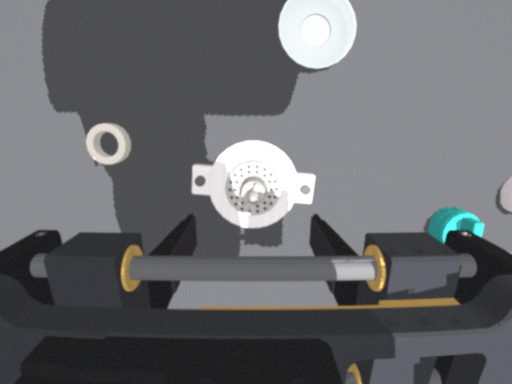

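View pics/w12z.png

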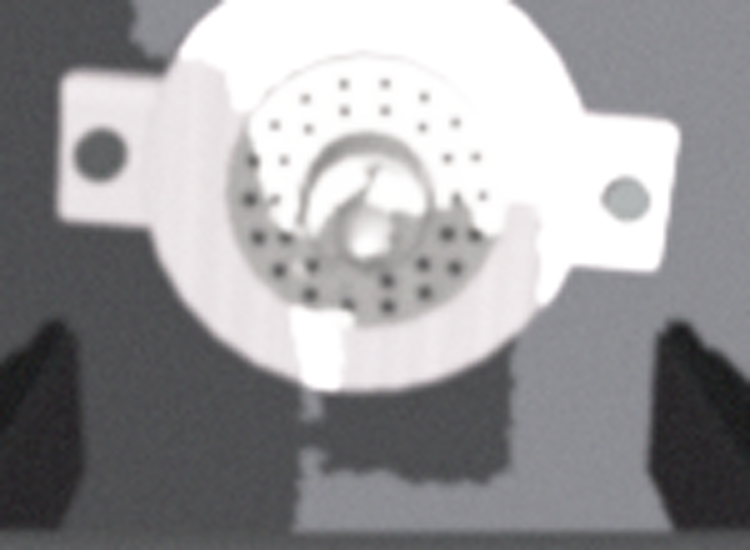

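Emit:
send_rows(plan="7 -22 0 0 80;8 -26 0 0 80;8 -26 0 0 80;8 -26 0 0 80;8 -26 5 0 80;6 -20 10 0 80;2 -8 5 0 80;0 0 0 0 80")

```text
t: 13.55
eef_pos: [443.5, -190.9, 111.6]
tcp_rot: [3.133, -0.031, 2.946]
ft_force: [0.4, 0.2, -0.1]
opening: 0.84
```

Run:
```python
from h import *
s=st()
p=eyes.read_camera("wrist");save(p,"w13")
for z in(8,16): print(onz(p,[proj(p,[449,-194,16])[0]],z))
for q in regions_of("spacer",p):
    v,u=np.nonzero(q["pixels"]);print(q["confidence"],q["bbox"],u.mean(),v.mean(),onz(p,[(u.mean(),v.mean())],8))
```

```text
t 13.55 pos [ 443.45 -190.91  111.62] rot [ 3.1331 -0.0313  2.9457] F [ 0.4  0.2 -0.1] M [-0.02 -0.01 -0.03] op 0.84
[[ 451.1723561  -194.45393248    8.        ]]
[[ 449. -194.   16.]]
0.8 [228.8, 175.5, 40.6, 42.6] 247.27306967984933 196.2617702448211 [[ 446.37714018 -196.54549855    8.        ]]
```

View pics/w13.png

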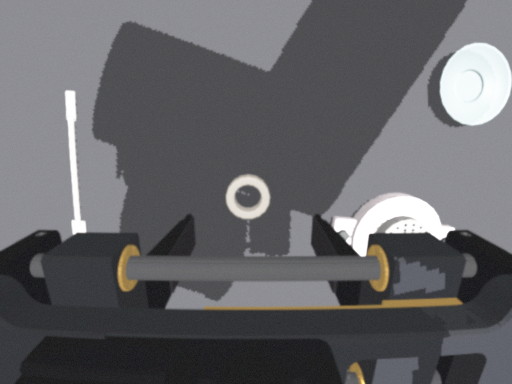

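Run:
```python
from h import *
s=st()
p=eyes.read_camera("wrist")
for th in(120,140,160):print(ring(p,(247,197),30,16,th),ring(p,(247,197),30,16,th,inner=True))
print(totool(s,np.r_[446.4,-196.5,40]-s["eef_pos"]))
```

```text
t 13.65 pos [ 444.2  -190.18  112.32] rot [ 3.1334 -0.0302  2.947 ] F [ 0.   0.7 -0.6] M [-0.01 -0.07 -0.02] op 0.841
(120, [(127, array([ 445.28, -195.9 ]), np.float64(47.49), 0.42)]) (120, [(66, array([ 444.59, -195.5 ]), np.float64(24.73), 0.29)])
(140, [(124, array([ 445.38, -195.9 ]), np.float64(46.54), 0.26)]) (140, [(70, array([ 444.53, -195.66]), np.float64(25.86), 0.42)])
(160, [(121, array([ 445.56, -195.87]), np.float64(45.51), 0.19)]) (160, [(73, array([ 444.73, -195.76]), np.float64(27.06), 0.3)])
[-3.37920688 -5.7776513  72.32064651]
```

Target roughly (445.7, −195.9); descend.

Emit:
send_rows(plan="-1 -2 15 0 80;-1 -2 20 0 80;0 -1 20 0 80;0 0 12 0 80;0 0 0 0 80;0 0 0 0 80")

```text
t: 14.3
eef_pos: [447.9, -190.5, 45.7]
tcp_rot: [3.135, -0.025, 2.955]
ft_force: [-0.0, 0.5, -0.2]
opening: 0.838
```

Run:
```python
from h import *
s=st()
p=eyes.read_camera("wrist");save(p,"w14",(180,150,150,110),5)
g=proj(p,[445.5,-196,16])[0];print(g)
for th in(120,140,160):print(ring(p,g,38,16,th),ring(p,g,38,16,th,inner=True))
print(totool(s,np.r_[445.7,-196,3]-s["eef_pos"]))
```

```text
t 14.3 pos [ 447.88 -190.49   45.72] rot [ 3.1351 -0.0245  2.9548] F [-0.   0.5 -0.2] M [-0.01 -0.01 -0.01] op 0.838
[245.05352266 213.28998556]
(120, [(300, array([ 446.96, -196.74]), np.float64(86.06), 0.13)]) (120, [])
(140, [(173, array([ 444.91, -195.66]), np.float64(49.72), 0.55)]) (140, [(77, array([ 443.45, -195.33]), np.float64(21.6), 0.44)])
(160, [(169, array([ 444.7 , -196.09]), np.float64(48.79), 0.37)]) (160, [(81, array([ 443.6 , -195.52]), np.float64(22.74), 0.45)])
[ 1.11806079 -5.81728074 42.72298625]
```

View pics/w14.png

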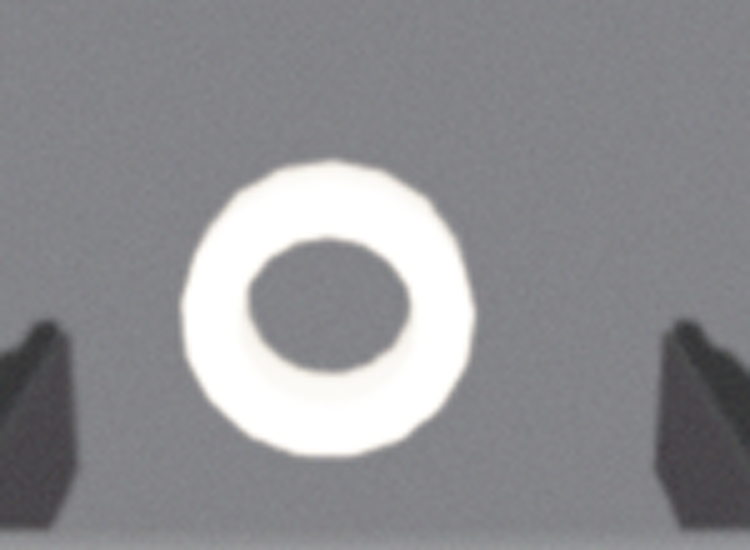

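Run:
```python
from h import *
s=st()
p=eyes.read_camera("wrist")
y=s["tcp_rot"][2]; X=np.array([np.cos(y),np.sin(y)])
b=onz(p,[(329/5+180,457/5+150)],16)[0,:2]; t=onz(p,[(329/5+180,160/5+150)],0)[0,:2]; print(b+23*X, t-23*X, onz(p,[(183/5+180,312/5+150),(475/5+180,312/5+150)],16).mean(0))
```

```text
t 14.35 pos [ 447.9  -190.55   45.88] rot [ 3.1353 -0.0241  2.9547] F [-0.1 -0.1 -0.7] M [ 0.03 -0.04  0.07] op 0.841
[ 446.65438725 -195.84522033] [ 446.83907812 -195.8908602 ] [ 444.96969197 -195.35286868   16.        ]
```

Emit:
send_rows(plan="0 -2 10 0 80;0 -2 12 0 80;0 -1 10 0 80;0 0 5 0 80;0 0 0 0 80")

```text
t: 14.9
eef_pos: [446.6, -195.9, 6.9]
tcp_rot: [3.136, -0.022, 2.955]
ft_force: [0.1, -0.2, 0.3]
opening: 0.843
```

Run:
```python
from h import *
s=st()
print(totool(s,np.r_[446.7,-195.9,3]-s["eef_pos"]))
```

```text
t 14.9 pos [ 446.61 -195.95    6.87] rot [ 3.1362 -0.0216  2.9546] F [ 0.1 -0.2  0.3] M [-0.02  0.    0.  ] op 0.843
[-0.07949803  0.06093336  3.87314863]
```

Emit:
send_rows(plan="0 0 3 0 80;0 0 0 0 30;0 0 0 0 30;0 0 0 0 30;0 0 0 0 30;0 0 0 0 30;0 0 0 0 30")

```text
t: 15.6
eef_pos: [446.8, -196.1, 4.2]
tcp_rot: [3.137, -0.021, 2.955]
ft_force: [-0.9, -0.2, -0.4]
opening: 0.476
```

Run:
```python
from h import *
s=st();p=eyes.read_camera("wrist");save(p,"w15",(180,150,150,110),5)
```

```text
t 15.6 pos [ 446.84 -196.09    4.21] rot [ 3.1366 -0.0207  2.9545] F [-0.9 -0.2 -0.4] M [-0.02 -0.03 -0.01] op 0.476
```

View pics/w15.png

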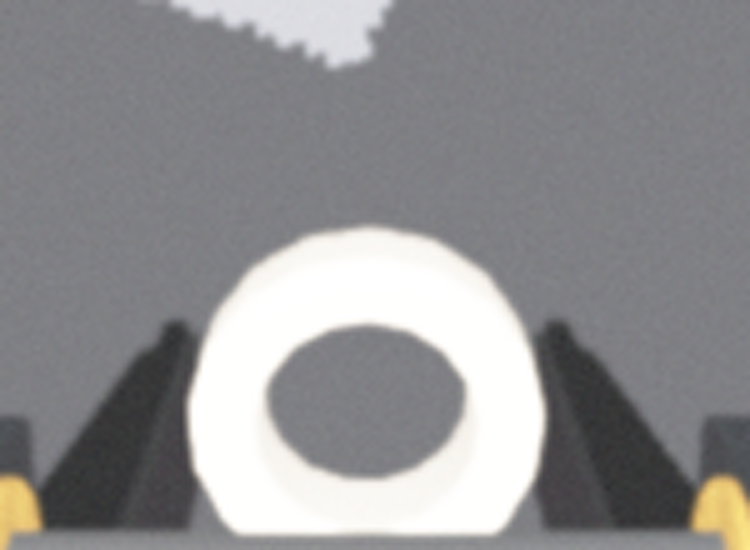

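Run:
```python
from h import *
s=st();p=eyes.read_camera("wrist")
y=s["tcp_rot"][2]; X=np.array([np.cos(y),np.sin(y)]);e=s["eef_pos"]
f=lambda u,v,z,k: print(totool(s,np.r_[onz(p,[(u/5+180,v/5+150)],z)[0,:2]-k*X-e[:2],0])[:2])
f(365,325,16,14.25);f(365,478,0,-14.25);f(365,228,0,23);f(365,253,16,23)
print(totool(s,np.r_[525.3,-45.5,110]-e))
```

```text
t 15.65 pos [ 446.85 -196.08    4.2 ] rot [ 3.1365 -0.0207  2.9545] F [-0.1 -0.7  0.2] M [ 0.01 -0.01 -0.02] op 0.476
[0.06200335 0.17289025]
[-0.02325265  0.25429814]
[-0.43465971  0.25221272]
[0.69592043 0.17239827]
[ -49.07518523  162.54688672 -105.79866166]
```

Emit:
send_rows(plan="0 0 -5 0 30;0 0 -15 0 30;0 0 -30 0 30;0 0 -35 0 30;0 0 -30 0 30;0 0 -10 0 30;0 0 0 0 30")

```text
t: 16.4
eef_pos: [448.7, -196.9, 134.5]
tcp_rot: [3.136, -0.023, 2.954]
ft_force: [-0.1, 0.7, -1.2]
opening: 0.477
```

Run:
```python
from h import *
s=st()
print(totool(s,np.r_[525.3,-45.5,110]-s["eef_pos"]))
```

```text
t 16.4 pos [ 448.71 -196.85  134.45] rot [ 3.1358 -0.0227  2.9544] F [-0.1  0.7 -1.2] M [-0.02 -0.06 -0.  ] op 0.477
[-47.08859998 162.96125458  24.45012519]
```

Emit:
send_rows(plan="-6 20 0 0 30;-7 25 0 0 30;-7 25 0 0 30;-7 25 0 0 30;-7 25 0 0 30;-7 22 0 0 30;-3 10 0 0 30;0 0 0 0 30")

```text
t: 17.2
eef_pos: [519.1, -50.2, 124.4]
tcp_rot: [3.135, -0.035, 2.952]
ft_force: [-0.1, -0.1, -0.6]
opening: 0.477
```

Run:
```python
from h import *
s=st()
print(totool(s,np.r_[525.25,-45.7,100]-s["eef_pos"]))
```

```text
t 17.2 pos [519.05 -50.22 124.42] rot [ 3.1346 -0.0353  2.9522] F [-0.1 -0.1 -0.6] M [-0.04  0.03 -0.02] op 0.477
[-5.23786073  5.60336177 24.42125965]
```

Emit:
send_rows(plan="-2 2 6 0 30;-2 2 8 0 30;-1 1 8 0 30;0 0 4 0 30;0 0 0 0 30;0 0 0 0 30")

```text
t: 17.8
eef_pos: [522.5, -48.4, 94.0]
tcp_rot: [3.135, -0.039, 2.949]
ft_force: [0.6, 0.3, -0.6]
opening: 0.477
```

Run:
```python
from h import *
s=st()
print(totool(s,np.r_[525.25,-45.7,85]-s["eef_pos"]))
p=eyes.read_camera("wrist");save(p,"w16",(180,150,150,110),5)
```

```text
t 17.8 pos [522.46 -48.4   94.04] rot [ 3.1348 -0.0388  2.9492] F [ 0.6  0.3 -0.6] M [-0.07 -0.03 -0.04] op 0.477
[-2.22461924  3.18375172  9.03503434]
```

View pics/w16.png

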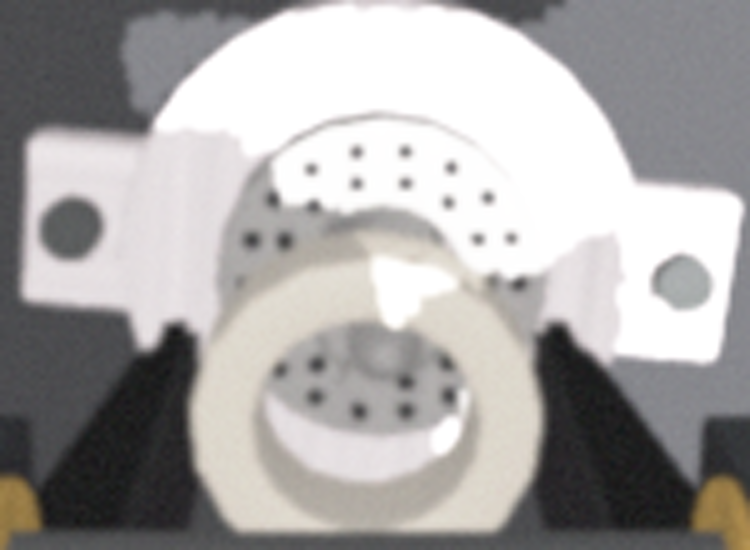

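Emit:
send_rows(plan="-1 1.5 5 0 30;-1 1.5 6 0 30;0 0 6 0 30;0 0 5 0 30;0 0 0 0 30;0 0 0 0 30")

```text
t: 18.45
eef_pos: [524.5, -45.3, 70.5]
tcp_rot: [3.135, -0.038, 2.949]
ft_force: [0.6, -0.7, -0.5]
opening: 0.477
```

Run:
```python
from h import *
s=st()
print(totool(s,np.r_[525.25,-45.7,60]-s["eef_pos"]))
p=eyes.read_camera("wrist");save(p,"w17",(180,150,150,110),5)
e=s["eef_pos"];y=s["tcp_rot"][2]
print((proj(p,[[525.2,-45.4,74],[525.2,-45.4,50]])-[180,150])*5)
a=np.linspace(0,6.28,40)
for c,r,z in(((e[0]+.04,e[1]+.2),14.25,e[2]+11.8),((e[0]+.04,e[1]+.2),14.25,e[2]-4.2),((525.2,-45.4),13,48),((525.2,-45.4),2,74)):
    q=(proj(p,np.c_[c[0]+r*np.cos(a),c[1]+r*np.sin(a),0*a+z])-[180,150])*5; print(q.min(0).round(),q.max(0).round())
```

```text
t 18.45 pos [524.52 -45.28  70.46] rot [ 3.1349 -0.0379  2.9493] F [ 0.6 -0.7 -0.5] M [ 0.01 -0.05  0.04] op 0.477
[-0.79807846 -0.26988437 10.46144961]
[[363.59067655 409.91794759]
 [362.69642879 350.35233564]]
[254. 323.] [477. 531.]
[262. 287.] [467. 479.]
[278. 264.] [448. 425.]
[349. 396.] [378. 424.]
```

View pics/w17.png

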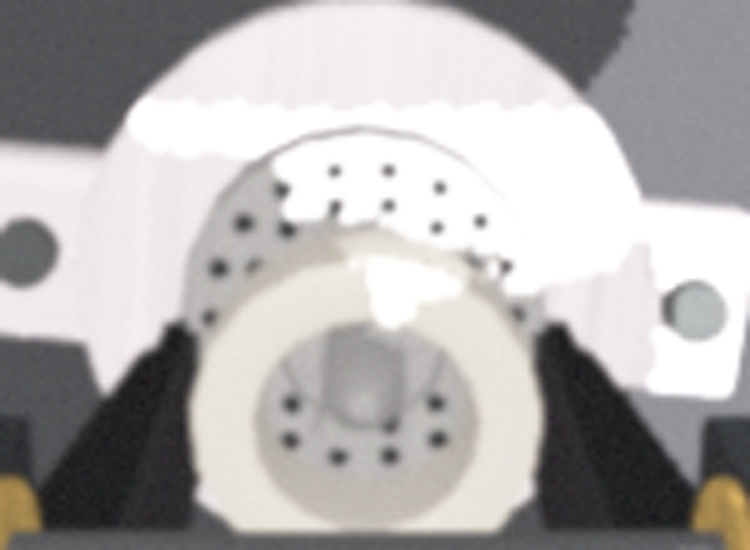

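Emit:
send_rows(plan="-0.4 -0.3 3 0 30;0 0 5 0 30;0 0 4 0 30;0 0 0 0 30")

```text
t: 18.9
eef_pos: [524.6, -45.6, 57.8]
tcp_rot: [3.135, -0.037, 2.949]
ft_force: [0.3, -0.1, -0.1]
opening: 0.473
```

Run:
```python
from h import *
s=st()
print(totool(s,np.r_[525.1,-45.6,48]-s["eef_pos"]))
p=eyes.read_camera("wrist");save(p,"w18",(180,150,150,110),5)
```

```text
t 18.9 pos [524.61 -45.6   57.83] rot [ 3.1349 -0.037   2.9492] F [ 0.3 -0.1 -0.1] M [-0.02  0.    0.03] op 0.473
[-0.48507788  0.09204757  9.83083491]
```

View pics/w18.png

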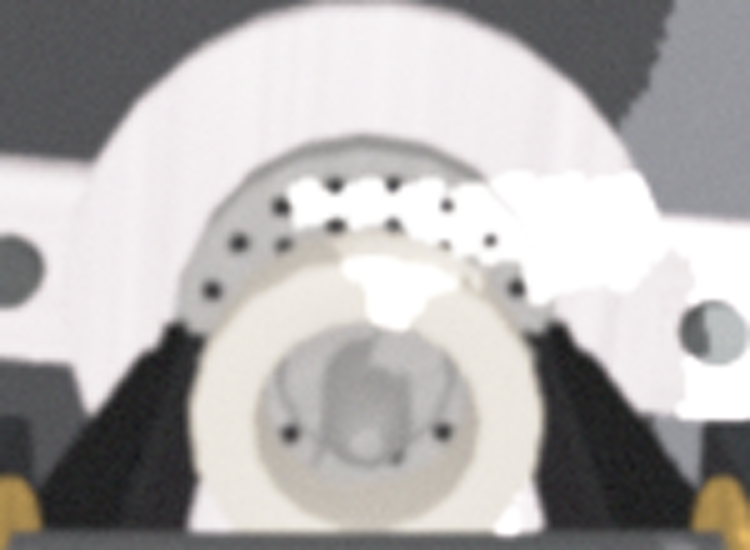

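Emit:
send_rows(plan="-0.4 0 3 0 30;0 0 3 0 30;0 0 3 0 30;0 0 2 0 30;0 0 0 0 30")

```text
t: 19.45
eef_pos: [524.8, -45.6, 46.1]
tcp_rot: [3.135, -0.037, 2.949]
ft_force: [0.1, 0.1, -0.8]
opening: 0.473
```

Run:
```python
from h import *
s=st()
print(totool(s,np.r_[525.1,-45.6,40.2]-s["eef_pos"]))
```

```text
t 19.45 pos [524.77 -45.56  46.14] rot [ 3.1349 -0.0366  2.9492] F [ 0.1  0.1 -0.8] M [0.02 0.01 0.05] op 0.473
[-0.33413003  0.02020331  5.93849738]
```

Emit:
send_rows(plan="-0.2 0 2 0 30;0 0 2 0 30;0 0 1 0 30;0 0 0 0 30")

```text
t: 19.85
eef_pos: [524.9, -45.5, 40.8]
tcp_rot: [3.135, -0.036, 2.949]
ft_force: [-0.1, 0.7, -1.4]
opening: 0.473
```

Emit:
send_rows(plan="0 0 0 0 62;0 0 0 0 62;0 0 0 0 62;0 0 -5 0 62;0 0 -20 0 62;0 0 -35 0 62;0 0 -25 0 62;0 0 0 0 62")

```text
t: 20.65
eef_pos: [527.8, -46.7, 129.6]
tcp_rot: [3.135, -0.037, 2.949]
ft_force: [0.9, 0.9, 0.1]
opening: 0.655
```

Run:
```python
from h import *
s=st()
p=eyes.read_camera("wrist");save(p,"w19",(180,120,150,120),5)
```

```text
t 20.65 pos [527.77 -46.71 129.62] rot [ 3.1349 -0.0375  2.9492] F [0.9 0.9 0.1] M [-0.04 -0.03  0.02] op 0.655
```

View pics/w19.png

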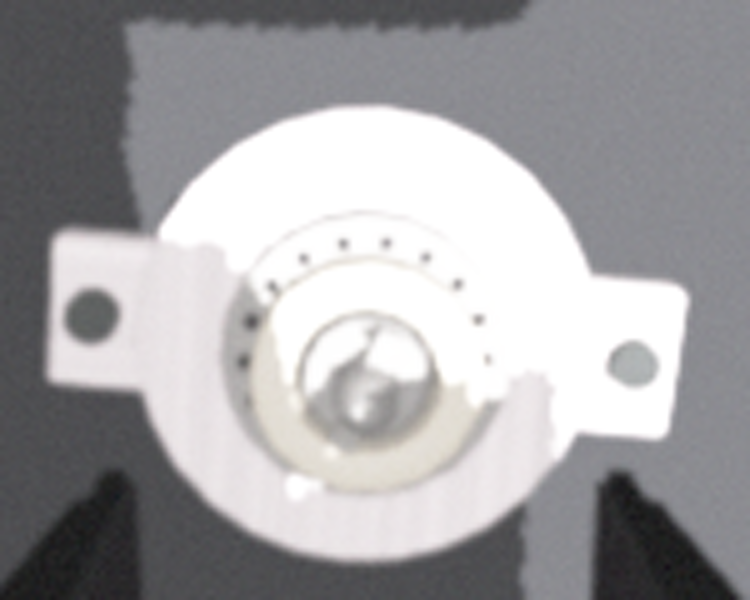

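Emit:
send_rows(plan="-15 0 5 0 62;-20 0 10 0 62;-17 0 15 0 62;-8 0 15 0 62;0 0 10 0 62;0 0 0 0 62")

```text
t: 21.3
eef_pos: [582.8, -57.0, 63.8]
tcp_rot: [3.135, -0.045, 2.949]
ft_force: [-0.5, -0.7, -0.2]
opening: 0.655
```

Run:
```python
from h import *
s=st()
p=eyes.read_camera("wrist");save(p,"w20");u=proj(p,[525.2,-45.5,61])[0];print(u)
im=cv2.cvtColor(p["image"],cv2.COLOR_RGB2GRAY)[int(u[1])-36:int(u[1])+36,int(u[0])-48:int(u[0])+48].astype(float)
a=cv2.resize(im,None,fx=8,fy=8,interpolation=cv2.INTER_CUBIC); print(np.percentile(a,[1,25,50,75,99]))
a=np.clip((a/255)**2.5*255,0,255); cv2.imwrite("pics/w20z.png",a)
```

```text
t 21.3 pos [582.77 -56.98  63.8 ] rot [ 3.1347 -0.0451  2.9491] F [-0.5 -0.7 -0.2] M [-0.04 -0.   -0.02] op 0.655
[252.9991274  141.57644836]
[142.2182416  225.7799978  242.38651538 255.         256.01811405][ WARN:0@1.175] global loadsave.cpp:1063 imwrite_ Unsupported depth image for selected encoder is fallbacked to CV_8U.
```

View pics/w20z.png

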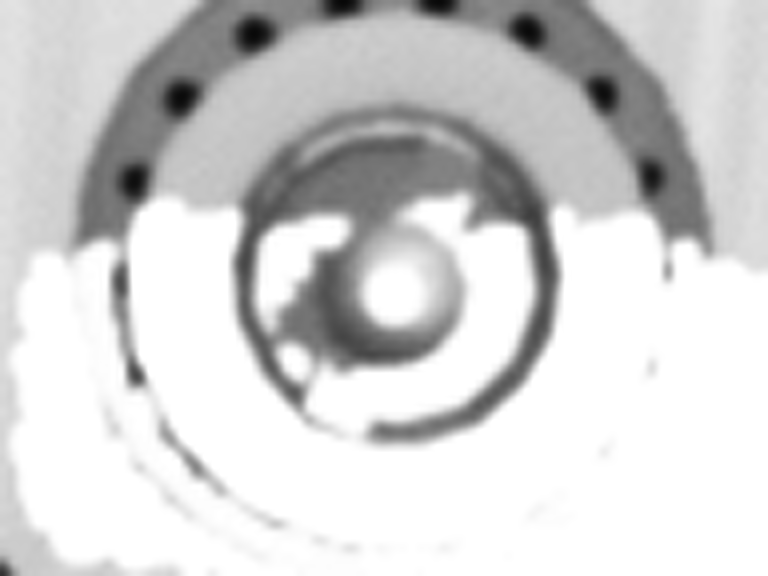

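View pics/w20.png

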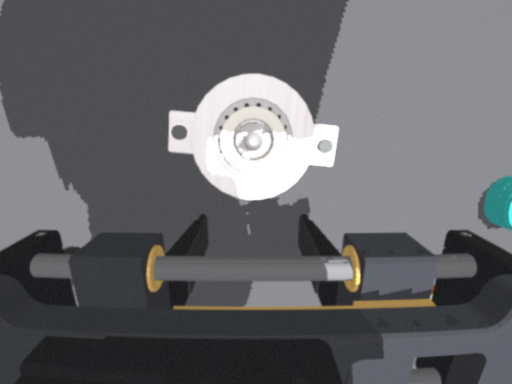

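```bash
cat > pin.py <<'E'
from h import *
from scipy.spatial.transform import Rotation as Rn
def T(pos,rot):
    M=np.eye(4);M[:3,:3]=Rn.from_euler("xyz",rot).as_matrix();M[:3,3]=pos;return M
def hand_eye():
    s=env.state();p=eyes.read_camera("wrist");return p,np.linalg.inv(T(s["eef_pos"],s["tcp_rot"]))@np.array(p["extrinsics"])
def pinpts(th,c=(525.2,-45.4),L=12,w=2.5):
    d=np.array([np.cos(th),np.sin(th)]);n=np.array([-d[1],d[0]]);c=np.array(c)
    q=[c+a*L*d+b*w*n for a,b in((1,1),(1,-1),(-1,-1),(-1,1))]
    return np.c_[np.array(q),np.full(4,61.)],np.c_[np.array(q),np.full(4,56.)]
E
python3 - <<'E'
from pin import *
p,X=hand_eye(); np.save("X.npy",X); q=dict(p)
q["extrinsics"]=T([524.24,-45.56,47.86],[3.1355,-.0216,2.944])@X
im=cv2.imread("pics/w11.png")
# ear direction: measured later
for i,th in enumerate((0.5,0.75,1.0,1.25)):
    pass
crop=lambda a:a[250:500,230:510]
tiles=[crop(im)]
for th in (0.2,0.5,0.8,1.1,1.4):
    a=im.copy()
    for P in pinpts(th): cv2.polylines(a,[np.int32((proj(q,P)-[180,160])*5)],True,(0,0,255) if P[0,2]>60 else (255,120,0),1)
    tiles.append(crop(a))
cv2.imwrite("pics/pin11.png",np.vstack([np.hstack(tiles[:3]),np.hstack(tiles[3:])])[:,:800] if 0 else cv2.resize(np.vstack([np.hstack(tiles[:3]),np.hstack(tiles[3:])]),(798,475)))
E
```

```text
(no output)
```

View pics/pin11.png

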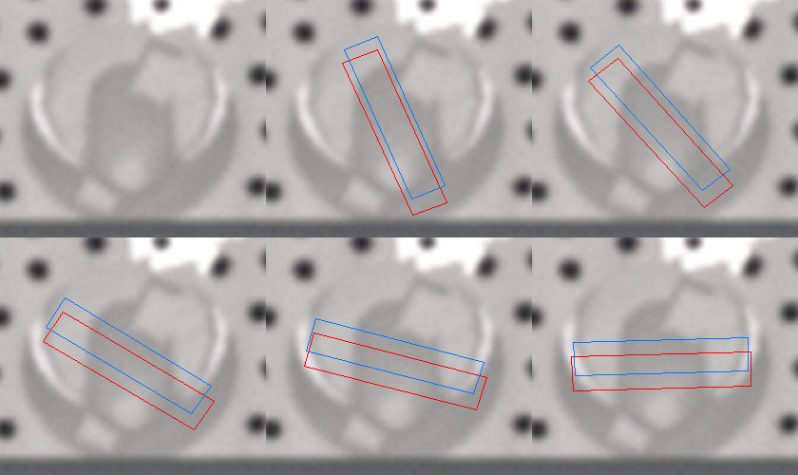

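```bash
cat >> pin.py <<'E'
def tiles(im,q,off,sc,box,ths,name,c=(525.2,-45.4)):
    X=np.load("X.npy");crop=lambda a:a[box[1]:box[3],box[0]:box[2]]
    t=[crop(im)]
    for th in ths:
        a=im.copy()
        for P in pinpts(th,c): cv2.polylines(a,[np.int32((proj(q,P)-off)*sc)],True,(0,0,255) if P[0,2]>60 else (255,120,0),1)
        t.append(crop(a))
    o=np.vstack([np.hstack(t[:3]),np.hstack(t[3:6])]);f=min(798/o.shape[1],598/o.shape[0]);cv2.imwrite(name,cv2.resize(o,None,fx=f,fy=f))
E
python3 - <<'E'
from pin import *
p,X=hand_eye(); q=dict(p)
q["extrinsics"]=T([524.24,-45.56,47.86],[3.1355,-.0216,2.944])@X
tiles(cv2.imread("pics/w11.png"),q,np.array([180,160]),5,(230,250,510,500),(-.6,-.5,-.4,-.3,-.2),"pics/pin11b.png")
q["extrinsics"]=T([523.73,-45.2,58.34],[3.1355,-.0225,2.944])@X
tiles(cv2.imread("pics/w10.png"),q,np.array([180,160]),5,(230,250,510,500),(-.6,-.5,-.4,-.3,-.2),"pics/pin10b.png")
E
```

```text
(no output)
```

View pics/pin11b.png

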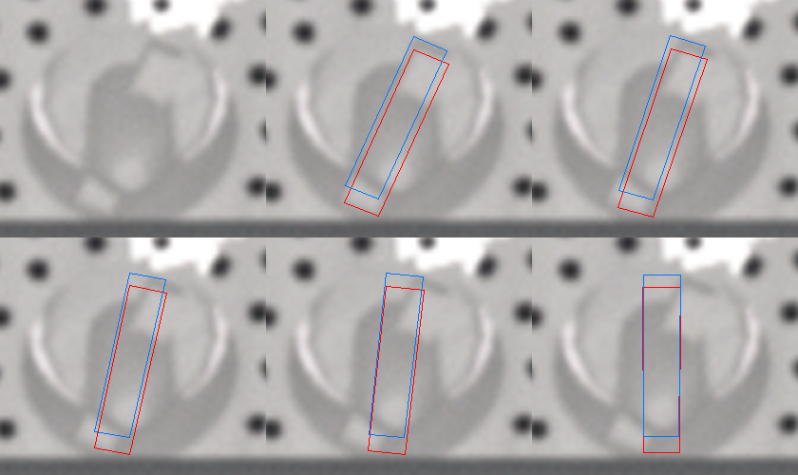

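View pics/pin10b.png

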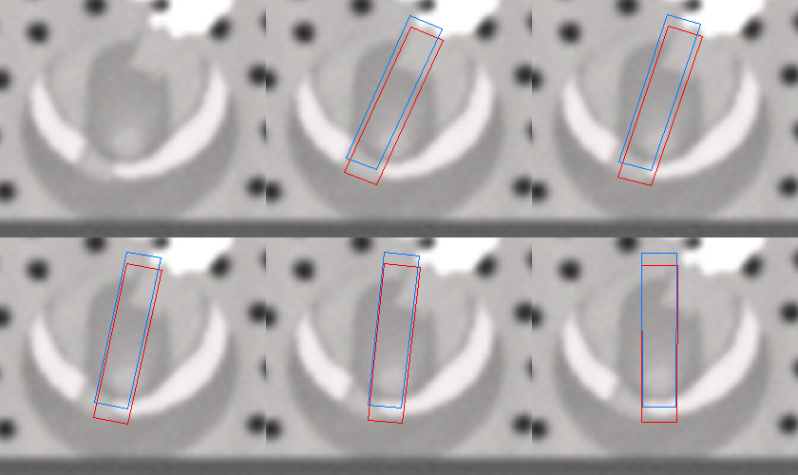

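Run:
```python
from pin import *
p,X=hand_eye(); q=dict(p)
q["extrinsics"]=T([524.24,-45.56,47.86],[3.1355,-.0216,2.944])@X
tiles(cv2.imread("pics/w11.png"),q,np.array([180,160]),5,(270,270,470,490),(-.6,-.66,-.72,-.78,-.84),"pics/pin11c.png",(525.4,-45.5))
g=(p["image"]/255.)**2.5*255
im=cv2.resize(np.uint8(g)[100:190,200:310,::-1],None,fx=8,fy=8,interpolation=cv2.INTER_CUBIC)
tiles(im,p,np.array([200,100]),8,(250,170,600,500),(-.6,-.66,-.72,-.78,-.84),"pics/pin20c.png",(525.4,-45.5))
# ears direction
m=onz(p,[(178.5,132.5),(325,146)],12);d=m[1]-m[0];print(np.arctan2(d[1],d[0]),m)
```

```text
1.2870198221097395 [[ 509.13751769 -104.9428729    12.        ]
 [ 543.50278658   12.88862324   12.        ]]
```

View pics/pin11c.png

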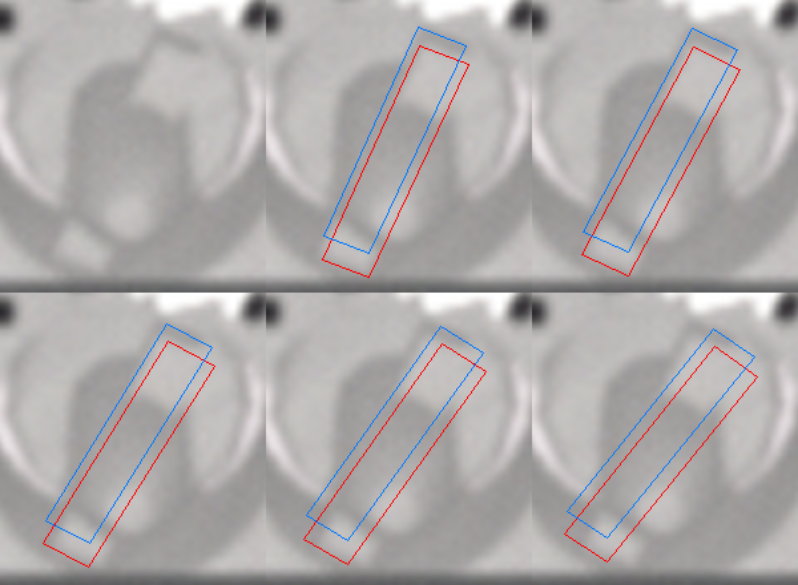

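View pics/pin20c.png

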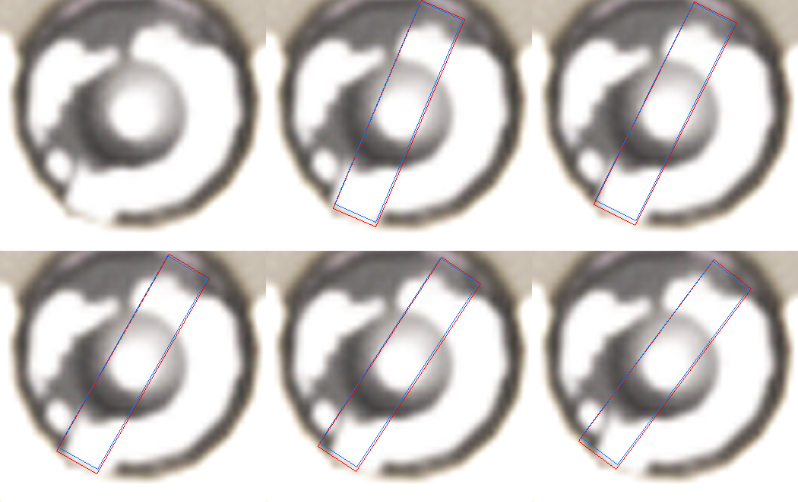

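Emit:
send_rows(plan="0 0 -20 0 62;0 10 -30 0 62;3 25 -30 0 62;5 35 -10 0 62;5 35 0 0 62;5 35 0 0 62;5 35 0 0 62;5 35 0 0 62")

```text
t: 22.3
eef_pos: [600.8, 156.4, 170.8]
tcp_rot: [3.132, -0.03, 2.942]
ft_force: [1.4, -0.5, 0.4]
opening: 0.653
```

Emit:
send_rows(plan="5 35 0 0 62;5 25 0 0 62;3 15 0 0 62;0 5 0 0 62;0 0 0 0 62")

```text
t: 22.8
eef_pos: [602.8, 244.3, 176.1]
tcp_rot: [3.13, -0.025, 2.947]
ft_force: [0.0, -1.2, 0.8]
opening: 0.652
```

Run:
```python
from h import *
s=st()
p=eyes.read_camera("wrist");save(p,"w21")
for q in regions_of("cap",p):
    v,u=np.nonzero(q["pixels"]);print(q["confidence"],q["bbox"],u.mean(),v.mean(),onz(p,[(u.mean(),v.mean())],28))
```

```text
t 22.8 pos [602.84 244.29 176.13] rot [ 3.1297 -0.0249  2.9472] F [ 0.  -1.2  0.8] M [-0.   -0.01 -0.03] op 0.652
0.97 [192.6, 186.6, 37.1, 46.0] 212.7867939538584 206.75497215592682 [[622.92532467 191.40617556  28.        ]]
0.78 [329.1, 136.2, 51.1, 40.7] 352.7037492317148 156.1155500921942 [[594.06470898 370.27710623  28.        ]]
0.64 [262.6, 157.8, 40.7, 41.1] 284.44282592862345 175.79533867443556 [[601.80784897 285.29608308  28.        ]]
0.6 [240.0, 226.1, 51.7, 65.4] 264.47626112759644 247.10682492581603 [[689.34684208 244.40256982  28.        ]]
```

View pics/w21.png

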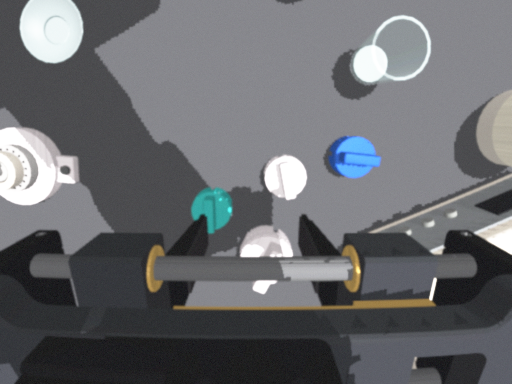

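Emit:
send_rows(plan="4 18 10 0 62;3 15 20 0 62;2 6 20 0 62;0 0 15 0 62;0 0 0 0 62;0 0 0 0 62")

```text
t: 23.5
eef_pos: [601.1, 284.0, 108.0]
tcp_rot: [3.13, -0.026, 2.939]
ft_force: [0.2, -0.8, 0.5]
opening: 0.654
```

Run:
```python
from h import *
s=st()
p=eyes.read_camera("wrist");u=proj(p,[602,285,45])[0];print(u);u=u.astype(int)
save(p,"w22",(int(u[0])-70,int(u[1])-50,140,100),5.5);print(u[0]-70,u[1]-50)
```

```text
t 23.5 pos [601.08 284.01 107.96] rot [ 3.1302 -0.0256  2.9394] F [ 0.2 -0.8  0.5] M [ 0.01 -0.06 -0.03] op 0.654
[253.24508705 203.74463321]
183 153
```

View pics/w22.png

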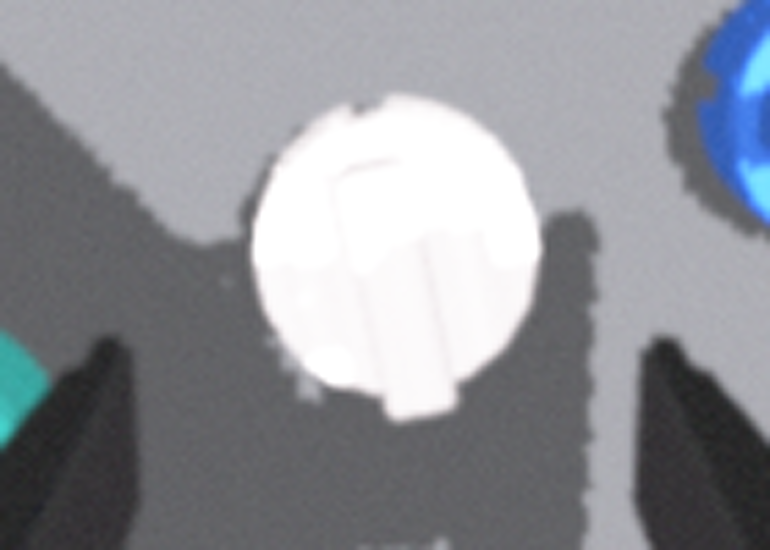

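Run:
```python
from h import *
s=st()
p=eyes.read_camera("wrist")
f=lambda u,v,z:onz(p,[(u/5.5+183,v/5.5+153)],z)[0]
a,b=f(430,240,50),f(458,405,50); d=b-a; th=np.arctan2(d[1],d[0]); 
c,e=f(357,270,50),f(388,418,50);d2=e-c;th2=np.arctan2(d2[1],d2[0]);print(th,th2, "width",np.linalg.norm(f(388,418,50)-f(458,405,50)))
F=f(423,412,50); t=(th+th2)/2; print("centre", F[:2]-21*np.array([np.cos(t),np.sin(t)]))
for z in(28,):
    for T in(None,):
        print(ring(p,(183+396/5.5,153+245/5.5),34,28,190))
print(s["tcp_rot"][2]-np.pi)
```

```text
t 23.55 pos [601.01 283.91 108.01] rot [ 3.1302 -0.0256  2.9393] F [-0.1 -1.6  0.3] M [-0.02  0.    0.01] op 0.653
-0.032685116533858 -0.008626115496880672 width 11.809746736457024
centre [603.24302475 286.90953104]
(190, [(159, array([600.46, 286.74]), np.float64(52.6), 0.54)])
-0.2022920516196418
```

Emit:
send_rows(plan="-0.5 1.5 10 -0.09 50;-0.5 1.5 15 -0.09 50;0 0 15 0 50;0 0 10 0 50;0 0 0 0 50;0 0 0 0 50")

```text
t: 24.2
eef_pos: [603.9, 287.3, 60.6]
tcp_rot: [3.123, -0.016, 3.117]
ft_force: [-0.5, 1.2, 0.3]
opening: 0.528
```

Run:
```python
from h import *
s=st()
p=eyes.read_camera("wrist");u=proj(p,[602,285,45])[0].astype(int);print(u)
save(p,"w23",(int(u[0])-70,int(u[1])-50,140,100),5.5);print(u[0]-70,u[1]-50)
print(totool(s,np.r_[602.8,286.8,31]-s["eef_pos"]))
```

```text
t 24.2 pos [603.92 287.33  60.64] rot [ 3.1233 -0.0162  3.1173] F [-0.5  1.2  0.3] M [ 0.02 -0.08 -0.02] op 0.528
[249 218]
179 168
[ 1.1052236  -0.55222084 29.63665538]
```

View pics/w23.png

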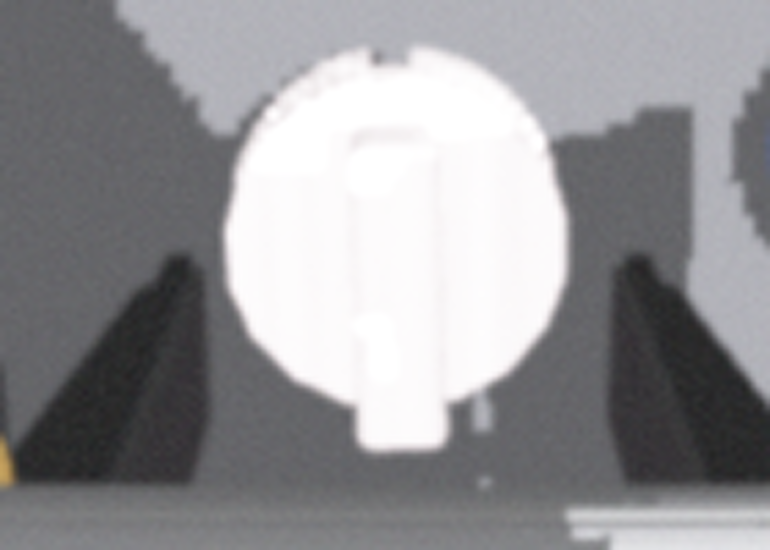

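Run:
```python
from h import *
s=st()
p=eyes.read_camera("wrist")
f=lambda u,v,z:onz(p,[(u/5.5+179,v/5.5+168)],z)[0]
for a,b in(((352,200),(358,430)),((437,200),(447,430))):
    d=f(*b,50)-f(*a,50);print(np.arctan2(d[1],d[0]))
F=f(402,450,50); print(F[:2]-21*np.array([1,-.02]), s["tcp_rot"][2]-np.pi)
print(f(388,135,28)-f(402,450,50), f(388,135,28)[:2]+[21,0])
```

```text
t 24.25 pos [603.87 287.33  60.69] rot [ 3.1232 -0.0162  3.1175] F [0.1 0.4 0. ] M [ 0.01  0.01 -0.01] op 0.526
-0.009117963608497225
0.022630693601431873
[603.74041335 286.86429588] -0.02412293996833892
[-38.14406165  -0.70581147 -22.        ] [607.5963517 285.7384844]
```

Emit:
send_rows(plan="0.5 -0.5 8 0 50;0.5 0 10 0 50;0 0 8 0 50;0 0 0 0 50")

```text
t: 24.7
eef_pos: [602.7, 287.4, 33.6]
tcp_rot: [3.123, -0.015, 3.117]
ft_force: [-0.3, -0.4, 0.4]
opening: 0.526
```

Run:
```python
from h import *
s=st()
print(totool(s,np.r_[602.8,286.8,31]-s["eef_pos"]))
```

```text
t 24.7 pos [602.68 287.44  33.61] rot [ 3.1226 -0.0146  3.1169] F [-0.3 -0.4  0.4] M [-0.03 -0.02 -0.04] op 0.526
[-0.1338775  -0.63533461  2.60719943]
```

Emit:
send_rows(plan="0 -0.6 1.5 0 50;0 0 0 0 5;0 0 0 0 5;0 0 0 0 5;0 0 0 0 5;0 0 0 0 5;0 0 0 0 5;0 0 0 0 5")

```text
t: 25.5
eef_pos: [603.0, 286.8, 32.5]
tcp_rot: [3.123, -0.014, 3.117]
ft_force: [0.8, 0.6, -0.2]
opening: 0.123
```

Run:
```python
from h import *
s=st()
p=eyes.read_camera("wrist");save(p,"w24",(180,150,150,110),5)
```

```text
t 25.5 pos [603.02 286.77  32.51] rot [ 3.1227 -0.0138  3.1171] F [ 0.8  0.6 -0.2] M [-0.03 -0.02 -0.09] op 0.123
```

View pics/w24.png

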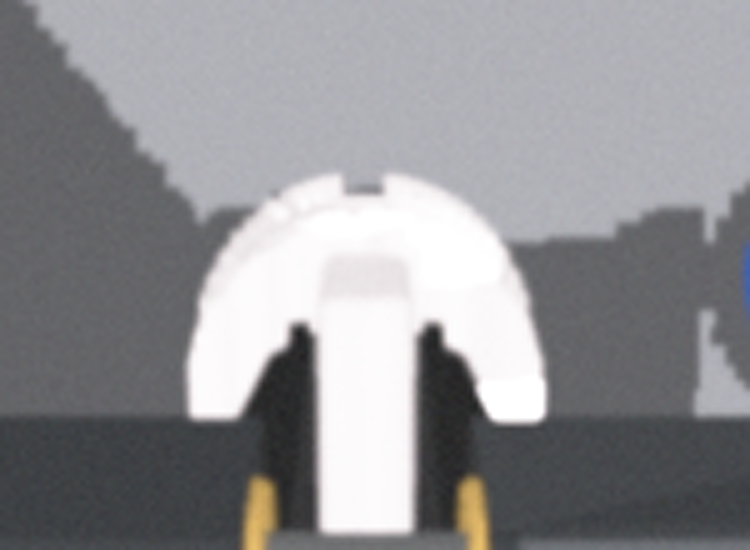

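Run:
```python
from h import *
s=st();p=eyes.read_camera("wrist")
y=s["tcp_rot"][2]; X=np.array([np.cos(y),np.sin(y)]);e=s["eef_pos"]
f=lambda u,v,z,k: print(totool(s,np.r_[onz(p,[(u/5+180,v/5+150)],z)[0,:2]-k*X-e[:2],0])[:2].round(2))
f(365,297,50,21);f(365,258,28,21);f(365,172,0,25);f(365,208,28,25)
```

```text
t 25.55 pos [603.02 286.78  32.46] rot [ 3.1226 -0.0138  3.117 ] F [ 0.4 -1.2 -0.1] M [-0.05  0.01  0.06] op 0.123
[-0.98 -0.2 ]
[-2.74  0.21]
[-1.27  0.74]
[0.29 0.21]
```

Emit:
send_rows(plan="0 0 -5 0 5;0 0 -15 0 5;0 0 -30 0 5;0 0 -40 0 5;0 0 -35 0 5;0 0 -20 0 5;0 0 0 0 5")

```text
t: 26.3
eef_pos: [604.4, 284.0, 187.4]
tcp_rot: [3.122, -0.014, 3.117]
ft_force: [1.0, 0.8, -2.3]
opening: 0.122
```

Run:
```python
from h import *
s=st();p=eyes.read_camera("wrist");save(p,"w25",(180,150,150,110),5)
print(totool(s,np.r_[525.3,-45.5,150]-s["eef_pos"]))
```

```text
t 26.3 pos [604.41 283.96 187.42] rot [ 3.1224 -0.0142  3.1171] F [ 1.   0.8 -2.3] M [-0.   -0.05 -0.05] op 0.122
[  70.99801982 -331.29839432   37.42248002]
```

View pics/w25.png

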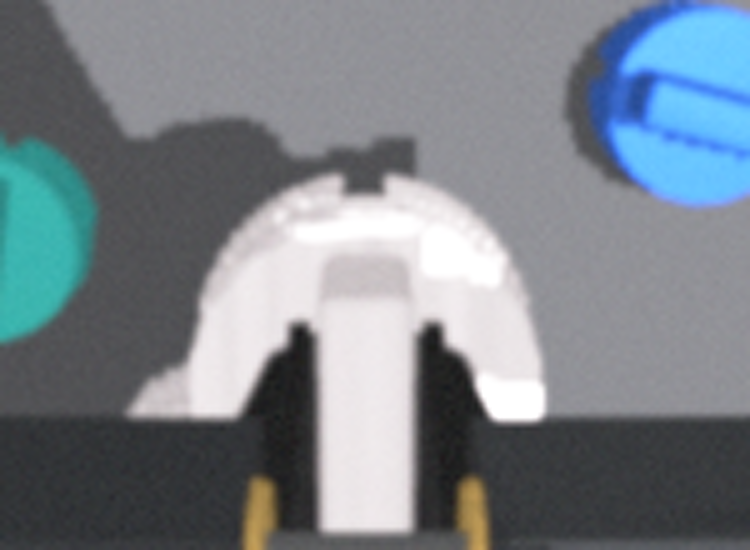

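Emit:
send_rows(plan="1 -15 0 0 5;2 -30 0 0 5;2 -35 0 0 5;2 -35 5 0 5;2 -35 5 0 5;2 -35 5 0 5;2 -35 5 0 5;2 -35 5 0 5")

```text
t: 27.15
eef_pos: [574.0, 18.3, 145.1]
tcp_rot: [3.125, -0.032, 3.123]
ft_force: [0.1, 1.0, -2.6]
opening: 0.126
```

Emit:
send_rows(plan="2 -35 5 0 5;2 -30 5 0 5;1 -15 0 0.05 5;0 -8 0 0.1 5;0 0 0 0.12 5;0 0 0 0.12 5;0 0 0 0.1 5;0 0 0 0 5")

```text
t: 27.95
eef_pos: [553.9, -83.0, 121.0]
tcp_rot: [-3.132, -0.058, 2.604]
ft_force: [-0.2, 0.2, -2.0]
opening: 0.122
```

Run:
```python
from h import *
s=st()
print(totool(s,np.r_[577.6,-89,135]-s["eef_pos"]),s["joints"].round(2))
```

```text
t 27.95 pos [553.91 -83.01 120.97] rot [-3.1324 -0.0583  2.6045] F [-0.2  0.2 -2. ] M [-0.06 -0.08  0.02] op 0.122
[-23.41913988   6.97603369 -14.03174861] [-0.27  0.53  1.78  0.01  0.89 -1.31]
```

```bash
cat >> pin.py <<'E'
Rg=Rn.from_euler("xyz",[3.1226,-.0138,3.117]).as_matrix()
def captilt(s):
    R=Rn.from_euler("xyz",s["tcp_rot"]).as_matrix(); a=R@Rg.T@np.array([0,0,1.]); 
    yaw=s["tcp_rot"][2]; print("cap lean world",a[:2].round(4),"tool",totool(s,np.r_[a[:2],0])[:2].round(4)); return a
E
python3 - <<'E'
from pin import *
s=st(); captilt(s)
p=eyes.read_camera("wrist");save(p,"w26")
E
```

```text
t 27.95 pos [553.91 -83.01 120.97] rot [-3.1324 -0.0583  2.6045] F [-0.2  0.2 -2. ] M [-0.06 -0.08  0.02] op 0.122
cap lean world [0.0526 0.0015] tool [-0.0444  0.0282]
```

View pics/w26.png

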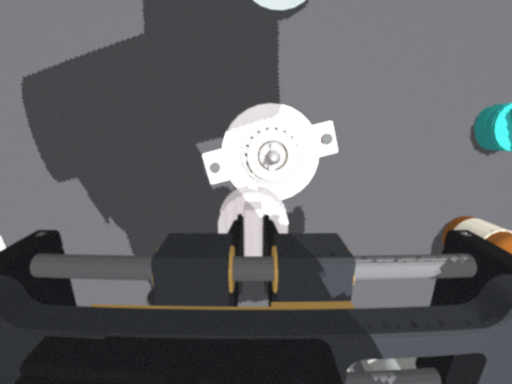

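Run:
```python
from h import *
s=st(); p=eyes.read_camera("wrist")
E=np.array(p["extrinsics"]);print("cam",E[:3,3].round(1))
g=cv2.cvtColor(p["image"],cv2.COLOR_RGB2GRAY)
# edge search along radial rays from predicted centre
for it,c in enumerate([np.array([525.3,-45.5])]*1):
  for k in range(3):
    pts=[]
    for a in np.arange(0,2*np.pi,.05):
        r=np.arange(44,56,.25); W=np.c_[c[0]+r*np.cos(a),c[1]+r*np.sin(a),0*r+20]; uv=proj(p,W).astype(np.float32)
        v=cv2.remap(g,uv[None,:,0],uv[None,:,1],cv2.INTER_LINEAR)[0].astype(float); v=np.convolve(v,np.ones(3)/3,"same")
        d=v[:-4]-v[4:]; d[:3]=0;d[-3:]=0;j=d.argmax()
        if d[j]>50 and v[j]>150: pts.append(W[j+2,:2])
    P=np.array(pts);w=np.ones(len(P),bool)
    for _ in range(6):
        x=np.linalg.lstsq(np.c_[2*P[w],np.ones(w.sum())],(P[w]**2).sum(1),rcond=None)[0];R=np.sqrt(x[2]+x[:2]@x[:2]);e=abs(np.hypot(*(P-x[:2]).T)-R);w=e<max(2*np.median(e),.3)
    c=x[:2];print(c,2*R,len(P),w.sum(),np.median(e))
save(p,"w26z",(210,100,120,100),6)
```

```text
t 28.0 pos [553.88 -82.94 120.92] rot [-3.1325 -0.0585  2.6078] F [-0.9  0.1 -2.1] M [-0.05 -0.09  0.01] op 0.12
cam [500.1 -48.9 294.8]
[524.87073692 -45.68254167] 99.99754006960086 79 69 0.20643187669516294
[524.91196622 -45.671466  ] 99.97365711515982 80 65 0.205070135651372
[524.92105852 -45.6737971 ] 99.943707730094 80 67 0.2137784090734094
```

View pics/w26z.png

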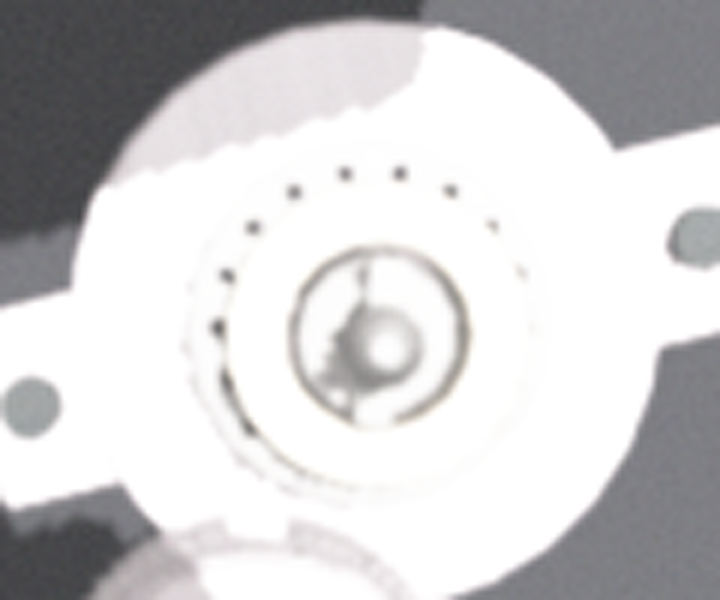

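Run:
```python
from pin import *
s=env.state(); p=eyes.read_camera("wrist")
g=(p["image"]/255.)**3*255
im=cv2.resize(np.uint8(g)[135:180,245:300,::-1],None,fx=14,fy=14,interpolation=cv2.INTER_CUBIC)
cv2.imwrite("pics/w27z.png",im)
f=lambda u,v,z:onz(p,[(u/6+210,v/6+100)],z)[0]
d=f(364,262,61)-f(351,412,61);print(np.arctan2(d[1],d[0]))
tiles(im,p,np.array([245,135]),14,(80,40,600,600),(-.55,-.6,-.65,-.7,-.75),"pics/pin27.png",(525,-45.6))
```

```text
2.5348377347253073
```

View pics/pin27.png

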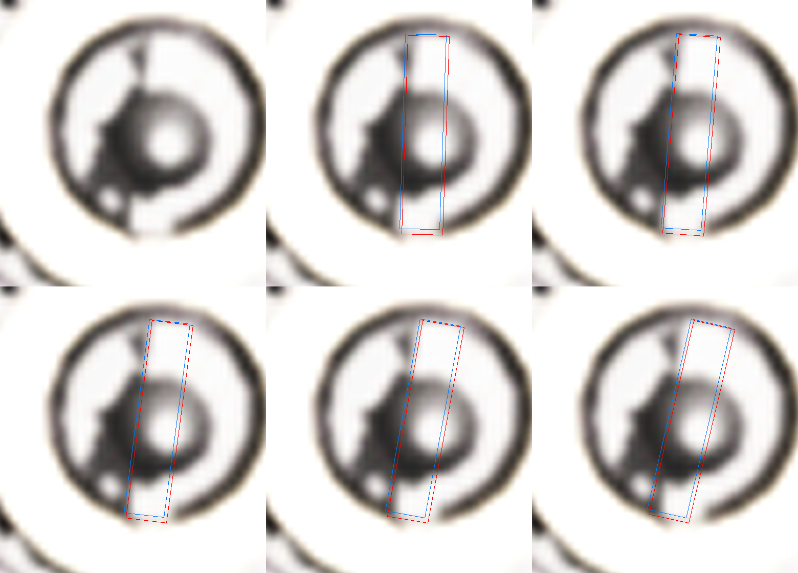

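View pics/w27z.png

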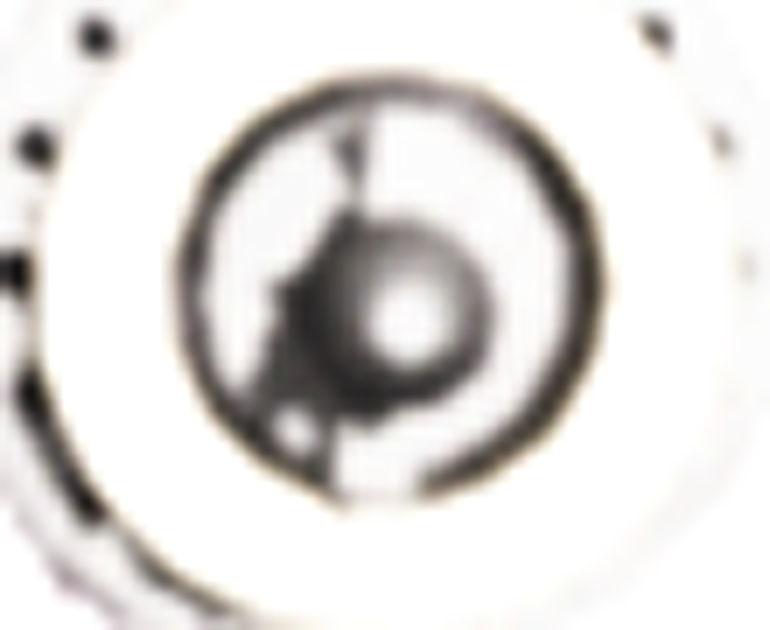

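Emit:
send_rows(plan="0 0 -30 0.06 5;0 0 -45 0.06 5;0 0 -45 0 5;0 0 -20 0 5;0 0 0 0 5")

```text
t: 28.6
eef_pos: [561.0, -85.8, 264.1]
tcp_rot: [-3.125, -0.06, 2.497]
ft_force: [0.6, 0.3, -2.6]
opening: 0.124
```

Emit:
send_rows(plan="0 0 12 0 5;0 0 15 0 5;0 0 15 0 5;0 0 15 0 5;0 0 15 0 5;0 0 15 0 5;0 0 15 0 5;0 0 0 0 5")

```text
t: 29.4
eef_pos: [545.7, -80.9, 139.8]
tcp_rot: [-3.117, -0.081, 2.505]
ft_force: [0.4, 0.5, -1.7]
opening: 0.125
```

```bash
cat >> pin.py <<'E'
def mouth(s,h=32.5,ox=-0.9,oy=0.3):
    # cap mouth position in world, from grasp geometry
    R=Rn.from_euler("xyz",s["tcp_rot"]).as_matrix(); X=np.array([np.cos(3.117),np.sin(3.117),0]);Y=np.array([X[1],-X[0],0])
    return s["eef_pos"]+R@Rg.T@(ox*X+oy*Y-np.array([0,0,h]))
def togo(s,post=(525.05,-45.6)):
    m=mouth(s);print("mouth",m.round(2),"to go tool",totool(s,np.r_[post[0]-m[0],post[1]-m[1],0])[:2].round(2),"roll",round(s["tcp_rot"][2]-2.485,3))
E
python3 - <<'E'
from pin import *
s=st(); captilt(s); togo(s)
E
```

```text
t 29.4 pos [545.7  -80.93 139.85] rot [-3.1173 -0.0809  2.5052] F [ 0.4  0.5 -1.7] M [-0.02 -0.05  0.05] op 0.125
cap lean world [ 0.0796 -0.005 ] tool [-0.067   0.0432]
mouth [544.02 -81.06 107.38] to go tool [36.33 17.25] roll 0.02
```

Emit:
send_rows(plan="0 0 -15 0 5;0 0 -15 0 5;0 0 -15 0 5;0 0 -15 0 5;0 0 -15 0 5;0 0 -15 0 5;0 0 -10 0 5;0 0 0 0 5")

```text
t: 30.2
eef_pos: [549.8, -82.8, 233.7]
tcp_rot: [-3.112, -0.097, 2.51]
ft_force: [-0.5, 0.4, -2.2]
opening: 0.124
```

Run:
```python
from pin import *
s=st(); captilt(s); togo(s); print(s["joints"].round(3))
```

```text
t 30.2 pos [549.77 -82.76 233.66] rot [-3.1118 -0.0967  2.51  ] F [-0.5  0.4 -2.2] M [-0.08 -0.01  0.01] op 0.124
cap lean world [ 0.0955 -0.0094] tool [-0.0827  0.0488]
mouth [547.57 -82.74 201.22] to go tool [40.1  16.68] roll 0.025
[-0.271  0.414  1.643  0.007  1.186 -1.215]
```

Emit:
send_rows(plan="0 0 40 0 5;0 0 40 0 5;0 0 20 0 5;0 0 0 0 5")

```text
t: 30.6
eef_pos: [538.8, -79.1, 129.0]
tcp_rot: [-3.112, -0.097, 2.511]
ft_force: [-0.5, -0.0, -1.2]
opening: 0.127
```

Run:
```python
from pin import *
s=st(); captilt(s); togo(s); print(s["joints"].round(3))
```

```text
t 30.6 pos [538.83 -79.09 128.98] rot [-3.1117 -0.0971  2.511 ] F [-0.5 -0.  -1.2] M [-0.06 -0.03  0.04] op 0.127
cap lean world [ 0.0959 -0.0095] tool [-0.0831  0.0489]
mouth [536.61 -79.06  96.55] to go tool [29.07 20.21] roll 0.026
[-0.27   0.519  1.784  0.008  0.94  -1.217]
```

Emit:
send_rows(plan="7 5 0 0.02 5;7 5 0 0 5;7 5 0 0 5;5 4 0 0 5;0 0 0 0 5")

```text
t: 31.1
eef_pos: [529.4, -46.6, 132.1]
tcp_rot: [-3.11, -0.096, 2.492]
ft_force: [0.5, -0.1, -1.4]
opening: 0.123
```

Run:
```python
from pin import *
s=st(); captilt(s); togo(s); print(s["joints"].round(3))
```

```text
t 31.1 pos [529.36 -46.55 132.12] rot [-3.11   -0.0963  2.4921] F [ 0.5 -0.1 -1.4] M [-0.04 -0.11  0.04] op 0.123
cap lean world [ 0.0961 -0.0095] tool [-0.0823  0.0506]
mouth [527.13 -46.54  99.68] to go tool [ 2.23 -0.51] roll 0.007
[-0.218  0.498  1.815  0.014  0.929 -1.15 ]
```

Run:
```python
from pin import *
p=eyes.read_camera("side");u=proj(p,[525,-45,90])[0].astype(int);save(p,"s1",(int(u[0])-50,int(u[1])-45,100,90),6.5)
```

```text
(no output)
```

View pics/s1.png

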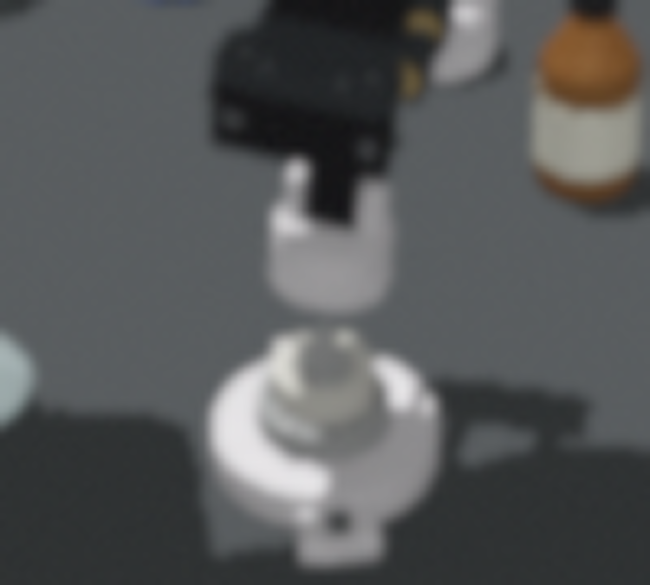

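```bash
cat >> pin.py <<'E'
def plan(s,z,post=(525.05,-45.6)):
    m=mouth(s);R=Rn.from_euler("xyz",s["tcp_rot"]).as_matrix()
    print("mouth",m.round(2),"cmd for mouth z",z,":",(R.T@(np.array([*post,z])-m)).round(2),"roll",round(s["tcp_rot"][2]-2.485,3))
E
python3 - <<'E'
from pin import *
s=st(); plan(s,77); plan(s,64)
E
```

```text
t 31.15 pos [529.53 -46.86 132.13] rot [-3.1101 -0.0961  2.4921] F [ 0.4 -0.  -1.8] M [-0.03 -0.09  0.04] op 0.123
mouth [527.31 -46.86  99.69] cmd for mouth z 77 : [ 0.37  0.35 22.83] roll 0.007
mouth [527.31 -46.86  99.69] cmd for mouth z 64 : [-0.87  0.76 35.77] roll 0.007
```

Emit:
send_rows(plan="0.4 0.4 6 0.007 5;0 0 6 0 5;0 0 6 0 5;0 0 4 0 5;0 0 0 0 5;0 0 0 0 5")

```text
t: 31.75
eef_pos: [527.3, -46.2, 108.0]
tcp_rot: [-3.109, -0.096, 2.484]
ft_force: [0.3, 0.3, -2.3]
opening: 0.121
```

Run:
```python
from pin import *
s=st(); captilt(s); plan(s,77); plan(s,66)
p=eyes.read_camera("side");u=proj(p,[525,-45,80])[0].astype(int);save(p,"s2",(int(u[0])-35,int(u[1])-35,70,64),9)
p=eyes.read_camera("wrist");save(p,"w28",(180,130,150,110),5)
```

```text
t 31.75 pos [527.34 -46.23 107.98] rot [-3.1092 -0.0959  2.484 ] F [ 0.3  0.3 -2.3] M [-0.07 -0.15  0.01] op 0.121
cap lean world [ 0.0962 -0.0094] tool [-0.0819  0.0514]
mouth [525.1  -46.23  75.55] cmd for mouth z 77 : [ 0.57  0.42 -1.42] roll -0.001
mouth [525.1  -46.23  75.55] cmd for mouth z 66 : [-0.48  0.78  9.52] roll -0.001
```

View pics/s2.png

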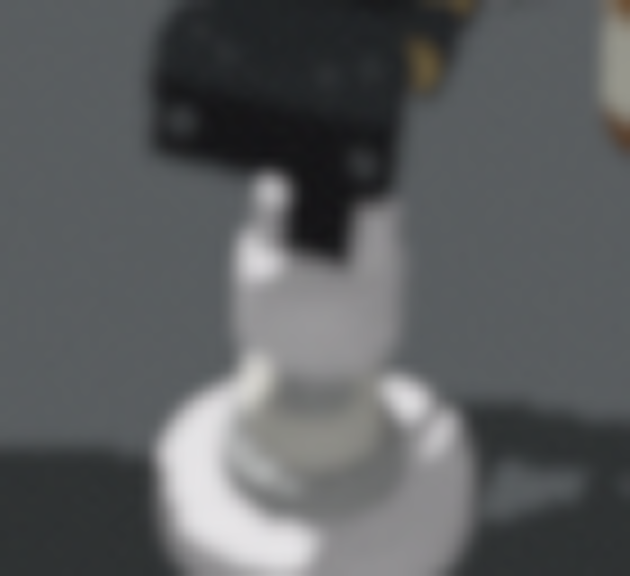

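View pics/w28.png

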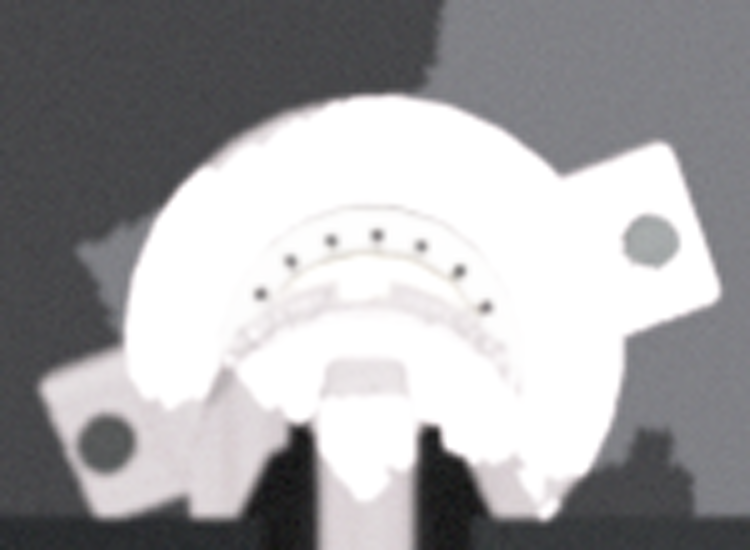

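Emit:
send_rows(plan="-0.3 0.5 2 0 5;-0.2 0.3 3 0 5;0 0 2.5 0 5;0 0 0 0 5")

```text
t: 32.25
eef_pos: [527.8, -45.6, 100.4]
tcp_rot: [-3.11, -0.095, 2.484]
ft_force: [0.5, 0.4, -2.3]
opening: 0.128
```

Run:
```python
from pin import *
s=st(); captilt(s); plan(s,66);plan(s,60)
```

```text
t 32.25 pos [527.84 -45.63 100.43] rot [-3.1097 -0.0947  2.4841] F [ 0.5  0.4 -2.3] M [-0.06 -0.08 -0.02] op 0.128
cap lean world [ 0.095  -0.0091] tool [-0.0807  0.0509]
mouth [525.64 -45.64  67.99] cmd for mouth z 66 : [ 0.3  -0.26  2.04] roll -0.001
mouth [525.64 -45.64  67.99] cmd for mouth z 60 : [-0.26 -0.07  8.01] roll -0.001
```

Emit:
send_rows(plan="0.2 -0.2 2 0 5;0 0 2 0 5;0 0 1 0 5;0 0 0 0 5")

```text
t: 32.65
eef_pos: [527.0, -45.5, 95.0]
tcp_rot: [-3.11, -0.095, 2.484]
ft_force: [0.3, -0.4, -1.3]
opening: 0.127
```

Run:
```python
from pin import *
s=st(); plan(s,60)
```

```text
t 32.65 pos [526.99 -45.48  94.99] rot [-3.1097 -0.0948  2.4842] F [ 0.3 -0.4 -1.3] M [-0.07 -0.09 -0.06] op 0.127
mouth [524.79 -45.5   62.55] cmd for mouth z 60 : [-0.51  0.16  2.51] roll -0.001
```

Emit:
send_rows(plan="-0.3 0 1 0 5;0 0 1 0 5;0 0 0 0 5")

```text
t: 32.95
eef_pos: [527.1, -45.6, 92.9]
tcp_rot: [-3.11, -0.095, 2.484]
ft_force: [-0.2, 0.5, -2.0]
opening: 0.124
```

Emit:
send_rows(plan="-0.1 0 1 0 5;0 0 1 0 5;0 0 0 0 5")

```text
t: 33.25
eef_pos: [527.0, -45.6, 90.8]
tcp_rot: [-3.11, -0.094, 2.484]
ft_force: [0.6, -0.2, -2.1]
opening: 0.124
```

Run:
```python
from pin import *
s=st(); plan(s,55)
```

```text
t 33.25 pos [527.04 -45.64  90.78] rot [-3.1098 -0.0945  2.4842] F [ 0.6 -0.2 -2.1] M [-0.07 -0.09 -0.04] op 0.124
mouth [524.85 -45.65  58.34] cmd for mouth z 55 : [-0.44  0.27  3.31] roll -0.001
```

Emit:
send_rows(plan="-0.2 0.1 1 0 5;0 0 1 0 5;0 0 0 0 5")

```text
t: 33.55
eef_pos: [527.0, -45.7, 88.6]
tcp_rot: [-3.11, -0.095, 2.484]
ft_force: [-0.8, 0.2, -1.4]
opening: 0.124
```

Emit:
send_rows(plan="-0.1 0 1 0 5;0 0 1 0 5;0 0 0 0 5")

```text
t: 33.85
eef_pos: [526.9, -45.7, 86.4]
tcp_rot: [-3.11, -0.095, 2.484]
ft_force: [-0.1, -0.5, -1.8]
opening: 0.125
```

Run:
```python
from pin import *
s=st(); plan(s,53)
```

```text
t 33.85 pos [526.89 -45.7   86.41] rot [-3.1096 -0.0945  2.4842] F [-0.1 -0.5 -1.8] M [-0.14 -0.05 -0.01] op 0.125
mouth [524.7  -45.73  53.97] cmd for mouth z 53 : [-0.29  0.34  0.93] roll -0.001
```

Emit:
send_rows(plan="0 0 0 0 30;0 0 0 0 30;0 0 0 0 30;0 0 0 0 30")

```text
t: 34.25
eef_pos: [527.2, -45.7, 86.8]
tcp_rot: [-3.11, -0.094, 2.484]
ft_force: [0.1, -0.6, -0.0]
opening: 0.312
```

Run:
```python
from pin import *
s=st()
p=eyes.read_camera("wrist");save(p,"w29",(180,130,150,110),5)
```

```text
t 34.25 pos [527.25 -45.69  86.8 ] rot [-3.1101 -0.0937  2.4843] F [ 0.1 -0.6 -0. ] M [ 0.01 -0.1  -0.04] op 0.312
```

View pics/w29.png

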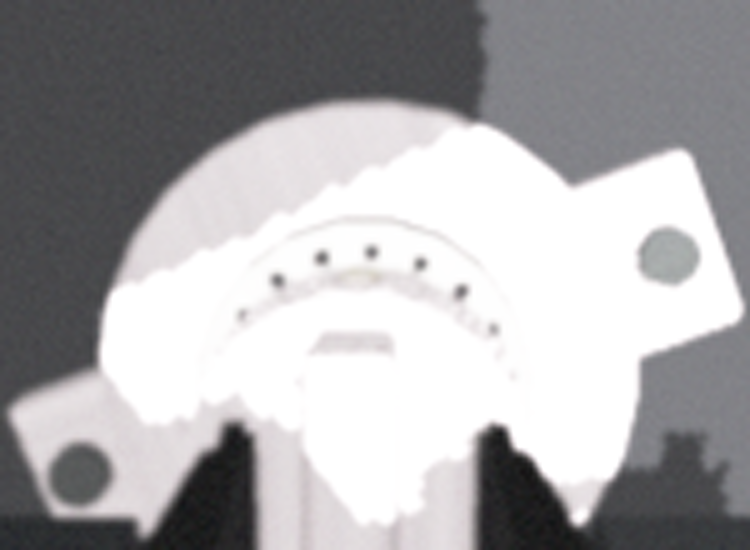

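Emit:
send_rows(plan="0 0 0 0 45;0 0 -5 0 45;0 0 -15 0 45;0 0 -30 0 45;0 0 -20 0 45;0 0 0 0 45")

```text
t: 34.9
eef_pos: [533.9, -48.0, 159.5]
tcp_rot: [-3.11, -0.095, 2.484]
ft_force: [0.1, 0.5, 0.2]
opening: 0.472
```

Run:
```python
from pin import *
s=st()
p=eyes.read_camera("wrist");save(p,"w30",(170,100,160,120),5)
q=eyes.read_camera("side");u=proj(q,[525,-45,60])[0].astype(int);save(q,"s3",(int(u[0])-35,int(u[1])-35,70,64),9);print(u-35)
# expected bar-top corners when home: z=20+82=102, bar at -0.655
th=-.655;d=np.array([np.cos(th),np.sin(th)]);n=np.array([-d[1],d[0]]);c=np.array([525.05,-45.6])
for z in(102,111):
    W=[np.r_[c+a*21*d+b*6*n,z] for a,b in((1,1),(1,-1),(-1,-1),(-1,1))]
    print(z,"wrist",((proj(p,W)-[170,100])*5).round().tolist(),"side",((proj(q,W)-(u-35))*9).round().tolist())
```

```text
t 34.9 pos [533.85 -48.01 159.54] rot [-3.1096 -0.0949  2.4842] F [0.1 0.5 0.2] M [-0.07 -0.07  0.  ] op 0.472
[217 180]
102 wrist [[436.0, 613.0], [370.0, 613.0], [368.0, 381.0], [437.0, 382.0]] side [[391.0, 210.0], [380.0, 233.0], [248.0, 212.0], [259.0, 189.0]]
111 wrist [[435.0, 628.0], [366.0, 628.0], [365.0, 388.0], [436.0, 388.0]] side [[390.0, 186.0], [380.0, 209.0], [247.0, 188.0], [258.0, 165.0]]
```

View pics/w30.png

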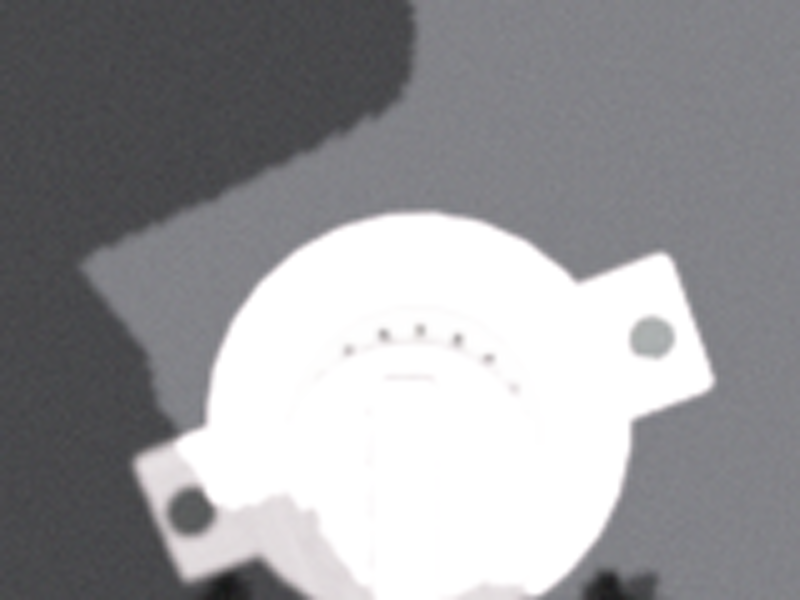

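View pics/s3.png

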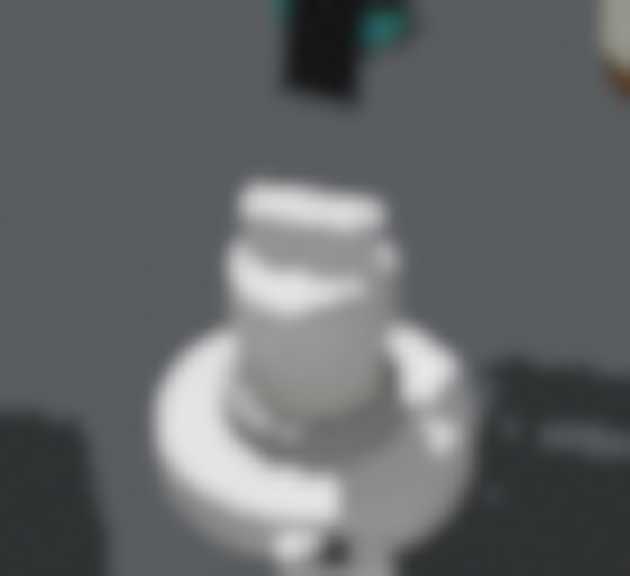

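Run:
```python
from pin import *
q=eyes.read_camera("side");o=np.array([217,180]);a=np.linspace(0,2*np.pi,200)
for r,z in((50,20),(30,36),(25,80),(25,52)):
    u=(proj(q,np.c_[525.05+r*np.cos(a),-45.6+r*np.sin(a),0*a+z])-o)*9;print(r,z,u.min(0).round(),u.max(0).round())
im=cv2.resize(q["image"][180:244,217:287,::-1],None,fx=9,fy=9,interpolation=cv2.INTER_CUBIC)
for dz,col in((0,(0,0,255)),(9,(255,0,0))):
  for r,z in((50,20),(25,80+dz),(25,52+dz)):
    if r==50 and dz: continue
    cv2.polylines(im,[np.int32((proj(q,np.c_[525.05+r*np.cos(a),-45.6+r*np.sin(a),0*a+z])-o)*9+[-6,-3])],True,col,1)
cv2.imwrite("pics/s4.png",im)
```

```text
50 20 [166. 316.] [480. 521.]
30 36 [227. 317.] [417. 439.]
25 80 [239. 218.] [401. 318.]
25 52 [242. 288.] [401. 389.]
```

View pics/s4.png

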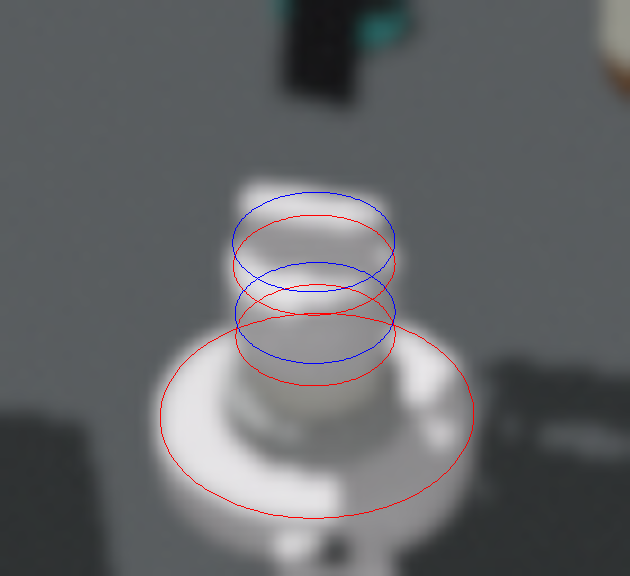

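Emit:
send_rows(plan="-15 0 -5 0 45;-20 0 -5 0 45;-20 0 0 0 45;-10 0 0 0 45;0 0 0 0 45;0 0 0 0 45")

```text
t: 35.65
eef_pos: [582.7, -87.5, 153.5]
tcp_rot: [-3.103, -0.11, 2.484]
ft_force: [-0.0, 0.4, 0.2]
opening: 0.473
```

Run:
```python
from pin import *
s=st();p=eyes.read_camera("wrist")
u=proj(p,[525,-45.6,102])[0].astype(int);o=np.array([u[0]-50,u[1]-45])
g=np.uint8((p["image"]/255.)**4*255)
im=cv2.resize(g[o[1]:o[1]+90,o[0]:o[0]+100,::-1],None,fx=6.5,fy=6.5,interpolation=cv2.INTER_CUBIC)
th=-.655;d=np.array([np.cos(th),np.sin(th)]);n=np.array([-d[1],d[0]]);c=np.array([525.05,-45.6]);a=np.linspace(0,2*np.pi,200)
raw=im.copy()
for z,col in((102,(0,0,255)),(111,(255,0,0))):
    W=[np.r_[c+k*21*d+b*6*n,z] for k,b in((1,1),(1,-1),(-1,-1),(-1,1))]
    cv2.polylines(im,[np.int32((proj(p,W)-o)*6.5)],True,col,1)
    cv2.polylines(im,[np.int32((proj(p,np.c_[c[0]+25*np.cos(a),c[1]+25*np.sin(a),0*a+z-22])-o)*6.5)],True,col,1)
cv2.polylines(im,[np.int32((proj(p,np.c_[c[0]+50*np.cos(a),c[1]+50*np.sin(a),0*a+20])-o)*6.5)],True,(0,160,0),1)
cv2.imwrite("pics/w31a.png",raw);cv2.imwrite("pics/w31b.png",im)
t=eyes.read_camera("top");save(t,"t31")
```

```text
t 35.65 pos [582.68 -87.48 153.48] rot [-3.1033 -0.1096  2.4839] F [-0.   0.4  0.2] M [ 0.   -0.07  0.02] op 0.473
```

View pics/w31a.png

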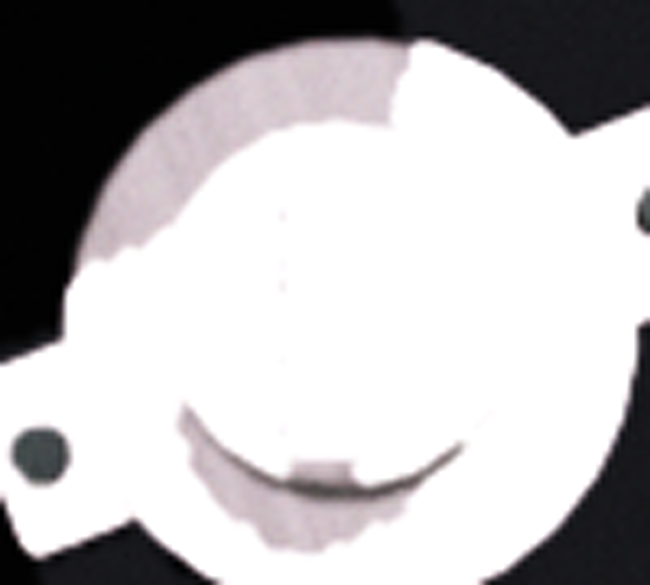

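View pics/w31b.png

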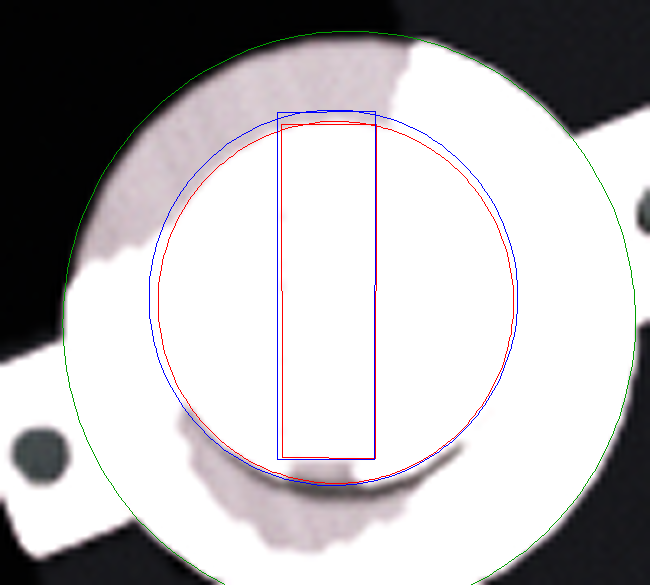

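View pics/t31.png

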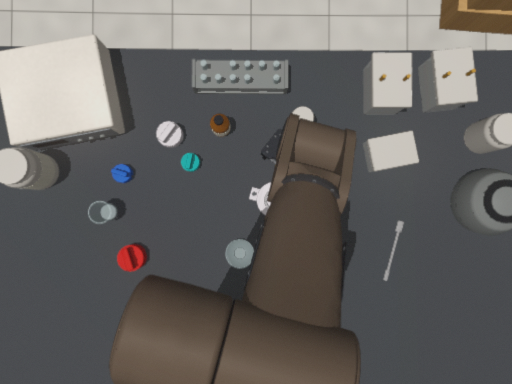

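Run:
```python
from cell import job_done
print(job_done())
```

```text
the job is handed in; nothing more can be done
None
```

The filter holder is assembled and handed in at about 35.7 s. The support disc is on the flange, the spacer ring is on the disc, and the smaller white cap is over the cross pin. The gripper is open and clear.

- **Pin and cap:** I measured the pin in the wrist images at about −0.65 rad in the world, 1.2 rad from the ears. I turned the cap to match before lowering it. It passed the pin level with no contact, so I did not need to search for the groove by turning. I released it about 2 mm above the spacer and it dropped the rest of the way. The wrist readings I took during the job stayed under about 3 N, mostly the weight of the held part.
- **Last checks:** The side view shows the cap at the home height and not 9 mm higher on the pin. The wrist view shows it concentric with the flange. The top view shows no visible change in the other things on the bench; the arm hides the jar and part of that view.
- **Where the checks disagreed:**
  - In the side view the bar's top is about 6 zoomed pixels (2 mm) from prediction. That is within the calibration and close to the offset seen on the flange.
  - The tool drifted to about 0.1 rad of tilt during the moves, so the cap was carried leaning by that much. It looks level since release, but I did not measure its angle.

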